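Lift the split retaining ring out of an air pump's filter pot

TASK

Open up the aeration pump's inlet filter: with the red-handled pick, get the tip under the free end of the split wire ring, in the slot of the filter pot, and ease that end up out of its groove until it stands above the rim. Put the pick back upright in its stand, take the ring by the raised end, draw it right out and lay it down in the steel tray without letting it fall on the bench. Feel your way: do not bend the ring with the pick, stab the strainer or gouge the pot, and leave the flasks and the filter cover where they are.

Things in the scene. Friction and masses are not known exactly. Their poses are not given: they have to be found in the camera images.
- pump: Grey air pump, fixed, 200 x 150 x 60 mm, with a round aluminium filter pot on top: outside diameter 112, bore 81, top face 105 mm above the pump's underside. Origin: centre of the underside; the pot's axis is its z (up); angles below are counterclockwise about it from its +x. A groove runs round the bore under a lip 5 mm deep with 45 degree flanks, 77 mm bore at its inmost edge.
- pot_top (a point): Centre of the pot's top face, on the pot's axis, 105 mm above the pump's underside.
- slot (a point): Mouth of the removal slot, on the pump's -x side: 44 mm from the pot's axis, at top-face height. The slot cuts away lip and wall from angle 162 to 198 degrees (24 mm along the ring), from 25 to 48.5 mm off the axis, with a flat floor 13.5 mm below the top face. Room under the seated ring's end: about 7 mm, for the 4 mm tip.
- strainer: Steel strainer cup in the pot, held by the ring, fixed; origin as the pump's. Flat flange 7.5 mm below the pot's top face, 24 to 40 mm off the axis, cut out over the slot; inside it a thin bowl 30 mm deep. Do not stab it.
- ring: Split spring ring of 4 mm round brass-coloured wire, 76 mm diameter to the wire's middle, 35 g, snapped into the groove. Origin: ring centre; z up, gap on its -x. One end snaps over the lip at 4 to 8 N of lift from the pick. Drawing the rest out by that end takes 10 to 20 N: the end rises 50 to 90 mm before the last part snaps out; the ring jumps then unless gripped firmly.
- ring_end (a point): Wire middle at the ring's free end. Seated: in the slot at angle 184 degrees, 38 mm off the pot's axis, 4 mm below the top face; the wire runs on to larger angles and goes under the lip at 198. The gap is clear from about 164 to 180 degrees (11 mm). Once over the lip, this end stays up by itself, 4 to 7 mm above the top face, and the rest stays in the groove.
- ring_far (a point): Wire middle at the ring's other end, under the lip at the other edge of the slot (angle about 160 degrees).
- pick: Hook pick, 155 mm, 70 g, tip down in its stand. Origin: on the handle's axis at the underside of the black collar (34 mm across, 4 thick), which rests on the stand's top. z up, x the way the tip points. Red square handle 16 x 16 mm, z 4 to 79 mm, sides along x and y; ferrule 16 mm across, z -22 to 0; below it a 4 mm rod shank at x = -4 mm, with a right-angled tip at its foot.
- pick_tip (a point): Point on the handle's axis at the upper side of the tip rod, 72 mm below the collar's underside: the caught wire lies here. The tip is a 4 mm rod, underside 76 mm below the collar; the shank's inner face stands 2 mm to the pick's -x of this point (its back 6 mm), the tip's end 7 mm to +x.
- stand: Grey block stand for the pick, fixed, 54 x 54 mm on a 74 mm foot, 85 mm high, with a square 20 mm hole down its middle to the foot. Origin: centre of the underside.
- stand_top (a point): Middle of the stand's hole at its top face, 85 mm up.
- tray: Open steel parts tray, fixed, 200 (x) x 170 (y) x 22 mm high, walls and floor 4 mm thick. Origin: centre of the underside.
- flask_green: Culture flask with lime-green contents and foil cap, 82 mm across, 132 mm tall. Leave it alone. Origin: centre of the underside.
- flask_amber: Culture flask with amber contents and foil cap, 82 mm across, 132 mm tall. Leave it alone. Origin: centre of the underside.
- cover: Black round filter cover, 116 mm across, 34 mm high with its knob, lying on the bench. Leave it alone. Origin: centre of the underside.

How it is judged (in metres and radians):
On the way, in this order (a step that is already met when the one before it is completed fails the run):
1. the pick holds the ring's free end up out of the groove: its wire middle at least 3 mm above the pot's top face with the pick touching the ring (z of ring_end in the frame of pump above 0.108 m and contact force between pick and ring above 0.3 N and z of ring in the frame of pump below 0.107 m), for 0.1 s.
2. the whole ring is out of the pot: its centre and both ends more than 10 mm above the top face (z of each of ring, ring_end, ring_far in the frame of pump above 0.115 m), for 0.15 s.
At the end, for the whole second after the job is handed in: Ring let go, at rest in the tray (centre within 70 mm in x and 60 mm in y of the tray's middle and under 25 mm above its underside, ends under 35 mm); pick upright in its stand (axis within 10 mm of the hole, collar within 5 mm of the top, tilt under 0.12 rad) (x of ring in the frame of tray between -0.07 and 0.07 m and y of ring in the frame of tray between -0.06 and 0.06 m and z of ring in the frame of tray between 0.002 and 0.025 m and z of each of ring_end, ring_far in the frame of tray below 0.035 m and linear speed of ring below 0.02 m/s and horizontal distance between pick and stand_top below 0.01 m and z of pick in the frame of stand between 0.08 and 0.09 m and angle between pick's own z axis and vertical below 0.12 rad); the robot touches nothing.
It fails at once if the pick strains the ring with more than 16 N (bends it) (contact force between pick and ring above 16 N).
It fails at once if the pick presses on the strainer with more than 10 N (contact force between pick and strainer above 10 N).
It fails at once if the pick gouges the pot or pump with more than 20 N (contact force between pick and pump above 20 N).
It fails at once if the ring falls on the bench beside the tray (height (world z) of ring below 0.06 m and horizontal distance between ring and tray above 0.13 m).
It fails at once if a flask or the cover is knocked or pressed with more than 3 N (contact force between anything else and flask_green above 3 N or contact force between anything else and flask_amber above 3 N or contact force between anything else and cover above 3 N).
It also fails if it takes over 72 s, if anything falls off the work surface, if the arm or the gripper's body presses on something with over 40 N, if the wrist force passes 120 N, or if a joint passes its speed limit or range.

ROBOT

A 6-joint arm with a two-finger parallel gripper is mounted at the origin on the work surface. World frame = base frame: x ahead of the robot, y to its left, z up, the work surface at z = 0. Lengths are in mm, angles in rad, forces in N, time in s.
With the tool pointing down it reaches from about 350 to 850 mm from the base axis. Payload 8.1 kg.
Tool frame: the origin (TCP) lies midway between the tips of the shut fingers; the grasp point (between the pads) lies 19 mm behind it; z points along the fingers, y is the line along which they close (so a half turn about z gives the same grasp; the last joint's range is limited). The gripper opens to 85 mm and grips with 20 to 120 N. Pads are 22 mm wide; open, the fingers measure 114 mm over their backs; the gripper's body (76 mm by 85 mm) begins 54 mm behind the grasp point. The pads swing forward as they close: fully open they stand 13 mm farther back than shut.
Start: joints at [-0.085, 0.13, 1.488, -0, 1.523, -0.085], TCP at [600.004, 0.022, 197.792] pointing down, gripper open.
Joint ranges: [-2.96, 2.96], [-0.89, 2.26], [0.02, 2.5], [-1.34, 4.48], [0, 2.73], [-2.66, 2.66]. Speed limits (rad/s): [2.39, 2.39, 2.79, 3.14, 3.14, 3.14].

INTERFACE

Orientations are given as a unit quaternion [w, x, y, z].
In Python, from station import r, vision, job_done, models gives the robot as it stands.
- The arm moves only by the tool send_rows, never from a script. Its argument "rows" is a list of rows, each an object of numbers: "grip": the closure, from 0 (fully open) to 1 (shut); "tx", "ty", "tz": the shift along the tool's x, y, z in units of 0.15 m (1.0 is 0.15 m); "turn": the turn about the tool's z in units of pi/4 rad (1.0 is pi/4 rad). In form: [{"grip": .., "tx": .., "ty": .., "tz": .., "turn": ..}, ...]. A call has 1 to 5 rows; each row shifts and turns the commanded pose from where the row before left it, along the tool's axes as they then stand; what a row does not reach is not made up. A row lasts 1/12 s, in which the tool goes at most 41.7 mm and 7.16 degrees, less where a joint would pass 70% of its speed; a pose out of reach is approached as far as the arm can. A call with a number of a shift or a turn outside -1 to 1 is refused whole. A call with a gripper value outside its range is refused whole. The fingers move at their own pace and stop on an object; the grip force is fixed at half the most. Time passes only in rows, so rows that do not move let the fingers close. It gives the time, the measured TCP pose, the force, the opening and the grip force at its end, in the units of the state.
- r.state(): the state, without advancing time (a new reading comes with each control period).
- vision.grab_frame(name): name is "scene" or "side" or "wrist"; returns a dict with "img" (420x560x3 uint8, red, green, blue), "range_z" (420x560 float32, mm along the optical axis (not along the pixel's ray), 0 where there is no reading), "fovy" (degrees; the focal length in pixels is half the picture's height over the tangent of half this angle, whatever the lens; pixels are square), "cx", "cy" (the principal point, pixels), "position" and "rotation" of the camera in the world. Camera axes: x right, y up, looking along -z (the intrinsics and any distortion apply to the point x, -y, -z); pixel columns grow to the right and rows downward; lengths in mm; the calibration is good to about 2 mm. A picture is of the moment at which its call begins.
- job_done(): hands the job in; it is judged then, once.
Trained networks look in a picture, given as the dict that the camera call returned (one of the last four; its "shot" number tells which), for a name from the list of things; names that differ only in an ending like _2 or _b are one class to them, and where a whole thing is asked for, a point or a joint stands for the part that bears it (a point fixed in the world has none). Each returns a list of dicts, best first, with "score" (0 to 1); they miss things now and then, are a little off and sometimes report something else, mostly with a low value. They report only what shows in the picture. A call takes as long as a camera call.
- models.find_in(picture, label): "centre" ([row, column] as shares, 0 to 1, of the picture: columns of its width, rows of its height, amid what is visible of it).
- models.regions_of(picture, label): "pixels" (420x560 bool, what is visible of it) and "centre" ([row, column] as shares, 0 to 1, of the picture: columns of its width, rows of its height, amid what is visible of it).
The state is a dict: "time_s": time; "joint_positions": joint angles; "joint_vel": joint speeds; "effort": joint torques, N m; "tcp_pos": TCP position; "eef_rot": TCP orientation; "force": force on the tool from outside, world axes, zero at the start; "torque": the same for the moment, N m; "opening": opening from 0.0 (shut) to 1.0 (fully open); "grasp_force": force on a finger pad.
Only numpy, scipy, OpenCV 4.12 (cv2) and the standard library are available. Lean on these libraries where they do the work, as an engineer would, in place of code of your own. Each camera call takes 0.05 s, during which the arm holds its last target. There are 200 camera calls.

## Working session

There is one attempt and no reset: what is moved stays moved. The work goes in short steps, Python scripts to look and compute and a tool call to move; the robot and the scene stay as the last step left them, time stands still between calls to the robot, and variables do not carry over. Pictures are saved under pics/ and viewed, at most 10 in all, crops included, and the job is handed in when it is done.

Besides the shell and the picture viewer there is one more tool, called after "Request:" as name(argument=value, ...), one argument or row to a line, values as JSON. send_rows: Moves the arm, as the interface text tells. Shifts and turns lie within -1 to 1; 1 stands for 0.15 m of shift or pi/4 rad of turn. Its arguments: {"type":"object","properties":{"rows":{"type":"array"}},"required":["rows"]}

```bash
mkdir -p pics; ls; cat > h.py <<'E'
import numpy as np, cv2
from station import r, vision, job_done, models
def grab(n):
    return vision.grab_frame(n)
def cloud(f):
    h,w=f['range_z'].shape; F=h/2/np.tan(np.radians(f['fovy'])/2)
    v,u=np.mgrid[:h,:w]; z=f['range_z'].astype(float)
    P=np.stack([(u-f['cx'])/F*z,-(v-f['cy'])/F*z,-z],-1)
    R=np.array(f['rotation']); 
    if R.shape!=(3,3): 
        from scipy.spatial.transform import Rotation as Ro
        R=Ro.from_quat(np.roll(R,-1)).as_matrix()
    W=P@R.T+np.array(f['position']); W[z==0]=np.nan
    return W
def proj(f,p):
    R=np.array(f['rotation']); h=f['img'].shape[0]; F=h/2/np.tan(np.radians(f['fovy'])/2)
    c=R.T@(np.array(p)-np.array(f['position'])); return f['cx']+F*c[0]/-c[2], f['cy']-F*c[1]/-c[2]
def save(f,n,crop=None,s=1):
    im=f['img'][:,:,::-1]
    if crop: a,b,c,d=crop; im=im[a:b,c:d]
    cv2.imwrite('pics/'+n,cv2.resize(im,None,fx=s,fy=s,interpolation=cv2.INTER_CUBIC))
E
python3 - <<'E'
from h import *
print(r.state())
a=grab('scene');b=grab('side')
print({k:v for k,v in a.items() if k not in('img','range_z')});print({k:v for k,v in b.items() if k not in('img','range_z')})
im=np.hstack([a['img'],b['img']])[:,:,::-1]; cv2.imwrite('pics/a.png',cv2.resize(im,(800,300)))
for n,f in(('scene',a),('side',b)):
    W=cloud(f)
    for l in['pump','ring','pick','stand','tray','flask_green','flask_amber','cover','strainer','slot']:
        try:
            g=models.regions_of(f,l)
            for q in g[:2]:
                p=W[q['pixels']];print(n,l,round(q['score'],2),np.round(q['centre'],3),len(p),np.round(np.nanmedian(p,0)),np.round(np.nanpercentile(p,[2,98],axis=0)).tolist())
        except Exception as e: print(l,e)
E
```

```text
pics
{'time_s': 0.0, 'joint_positions': array([-8.53884188e-02,  1.31163720e-01,  1.48923708e+00, -1.63794901e-05,
        1.52301343e+00, -8.53810621e-02]), 'joint_vel': array([ 1.31189555e-03, -1.41854586e-05,  1.14214753e-03, -1.90725169e-03,
       -2.21104228e-04,  4.53828290e-04]), 'effort': array([-1.90700346e-03, -5.69404185e+01, -5.00557995e+01, -2.19391650e-04,
        1.44415747e-02,  7.24149572e-05]), 'tcp_pos': array([5.99403359e+02, 7.38211008e-02, 1.96766140e+02]), 'eef_rot': array([-6.91329641e-04,  7.07108807e-01,  7.07104169e-01, -5.93009974e-04]), 'force': array([-0.19492754, -0.23121218, -0.40261415]), 'torque': array([-0.03557953, -0.00229049,  0.04000254]), 'grasp_force': 0.0, 'opening': 0.9974662274183601}
{'fovy': 47.629361236660614, 'cx': 283.94700803222077, 'cy': 203.94907330418712, 'position': array([1042.97506172, -693.59378611, 1256.15502623]), 'rotation': array([0.90203768, 0.27571329, 0.1005856 , 0.31653238]), 'shot': 1}
{'fovy': 47.461112041761425, 'cx': 280.1094793958018, 'cy': 210.0711767489559, 'position': array([ 303.89566533, -853.58130882,  901.6
[... 1483 characters left out ...]
0]]
side stand 0.65 [0.73 0.44] 1280 [ 422. -309.   48.] [[389.0, -326.0, 3.0], [465.0, -260.0, 87.0]]
side tray 0.7 [0.37 0.38] 2934 [453. 275.   4.] [[354.0, 182.0, -1.0], [554.0, 362.0, 23.0]]
side flask_green 0.81 [0.652 0.671] 1388 [ 706. -298.   50.] [[679.0, -322.0, 1.0], [744.0, -264.0, 132.0]]
side flask_amber 0.71 [0.321 0.496] 532 [660. 267.  34.] [[555.0, -12.0, 1.0], [698.0, 297.0, 256.0]]
side cover 0.92 [0.948 0.444] 2568 [ 373. -472.   16.] [[319.0, -513.0, 10.0], [423.0, -420.0, 35.0]]
side strainer 0.57 [0.435 0.462] 420 [535.  31.  94.] [[500.0, -13.0, 66.0], [564.0, 51.0, 99.0]]
side slot 0.9 [0.483 0.457] 4354 [519. -26.  61.] [[429.0, -75.0, 18.0], [629.0, 67.0, 106.0]]
```

View pics/a.png

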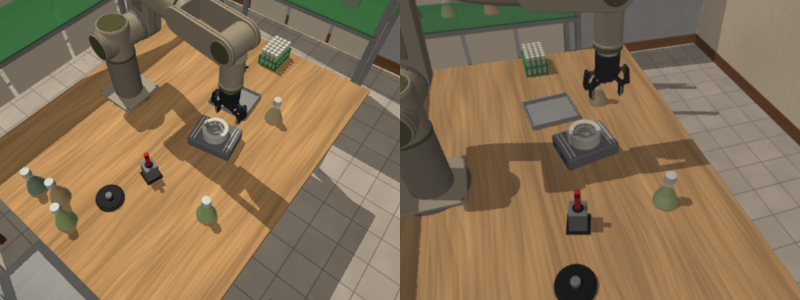

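```bash
python3 - <<'E'
from h import *
a=grab('scene');b=grab('side')
pts=[cloud(f).reshape(-1,3) for f in(a,b)]; cols=[f['img'].reshape(-1,3) for f in (a,b)]
def sel(P,lo,hi): return P[np.all((P>lo)&(P<hi),1)]
for P,C in zip(pts,cols):
    # pump body top z~60
    q=sel(P,[400,-110,52],[660,130,66]); z0=np.median(q[:,2]); q=q[abs(q[:,2]-z0)<3]
    print('pump body',z0,len(q),cv2.minAreaRect(q[:,:2].astype(np.float32)))
    q=sel(P,[440,-100,100],[640,100,110]); print('pot top',np.median(q[:,2]),cv2.minEnclosingCircle(q[:,:2].astype(np.float32)),cv2.minAreaRect(q[:,:2].astype(np.float32)))
    q=sel(P,[380,-340,81],[480,-250,89]);print('stand',np.median(q[:,2]),cv2.minAreaRect(q[:,:2].astype(np.float32)),len(q))
    q=P[np.all((P>[380,-340,95])&(P<[480,-240,180]),1)];print('handle',np.median(q,0),len(q),cv2.minAreaRect(q[:,:2].astype(np.float32)),q[:,2].max())
    q=sel(P,[320,150,15],[600,400,26]);print('tray',cv2.minAreaRect(q[:,:2].astype(np.float32)))
E
```

```text
pump body 60.36451014615773 928 ((529.087646484375, 13.253311157226562), (198.81845092773438, 150.9335174560547), 11.254215240478516)
pot top 105.08361678912115 ((528.38916015625, 14.215665817260742), 58.86031723022461) ((528.6727905273438, 13.714073181152344), (113.08979797363281, 112.12481689453125), 73.09896087646484)
stand 85.68293511039383 ((424.3269348144531, -286.6233215332031), (54.92168045043945, 55.957515716552734), 72.19813537597656) 207
handle [ 429.78338426 -289.68200978  139.83442898] 113 ((424.7969665527344, -287.1189270019531), (16.820844650268555, 18.545669555664062), 69.91744995117188) 169.07670596225375
tray ((450.2901611328125, 274.5733337402344), (203.54360961914062, 181.27479553222656), 6.41179895401001)
pump body 59.807446781926274 1362 ((530.5496215820312, 11.738883972167969), (199.93862915039062, 151.24371337890625), 11.156242370605469)
pot top 104.32982313912476 ((533.0224609375, 11.824396133422852), 59.23146057128906) ((531.674072265625, 11.770332336425781), (115.57807922363281, 110.4048843383789), 76.3298568725586)
stand 85.21444307339505 ((427.1203308105469, -287.7283630371094), (56.82415771484375, 53.70647430419922), 74.30284118652344) 456
handle [ 425.61728625 -294.0827255   140.6208666 ] 234 ((426.9170227050781, -288.6302795410156), (18.126375198364258, 16.174617767333984), 70.55390930175781) 166.21676074867287
tray ((453.1487121582031, 272.501953125), (201.04673767089844, 177.75889587402344), 6.020561218261719)
```

```bash
python3 - <<'E'
from h import *
w=grab('wrist');print(w['position'],w['rotation'],w['fovy'])
b=grab('side')
cv2.imwrite('pics/b.png',np.hstack([w['img'][:,:,::-1][::1,::1][:400,:], cv2.resize(b['img'][140:240,190:350,::-1],None,fx=4,fy=4,interpolation=2)[:400]])[:, :] if 0 else cv2.resize(np.hstack([cv2.resize(w['img'],(533,400)),cv2.resize(b['img'][140:240,195:295],(400,400))])[:,:,::-1],(800,343)))
for l in['slot','ring','ring_end','ring_far','pick','strainer']:
    for f in(w,b): print(l,[(round(q['score'],2),np.round(q['centre'],3)) for q in models.find_in(f,l)[:2]])
E
```

```text
[598.98853502  72.94820044 373.51287174] [ 9.89534892e-01 -1.44293759e-01 -7.20729569e-05 -5.57016743e-05] 61.53588493771728
slot [(0.68, array([0.37 , 0.371]))]
slot [(0.71, array([0.483, 0.459]))]
ring [(0.67, array([0.481, 0.282]))]
ring []
ring_end []
ring_end [(0.61, array([0.952, 0.442]))]
ring_far [(0.53, array([0.373, 0.365]))]
ring_far []
pick []
pick [(0.86, array([0.676, 0.437])), (0.45, array([0.74 , 0.444]))]
strainer [(0.66, array([0.407, 0.349]))]
strainer [(0.7, array([0.433, 0.462])), (0.67, array([0.941, 0.441]))]
```

View pics/b.png

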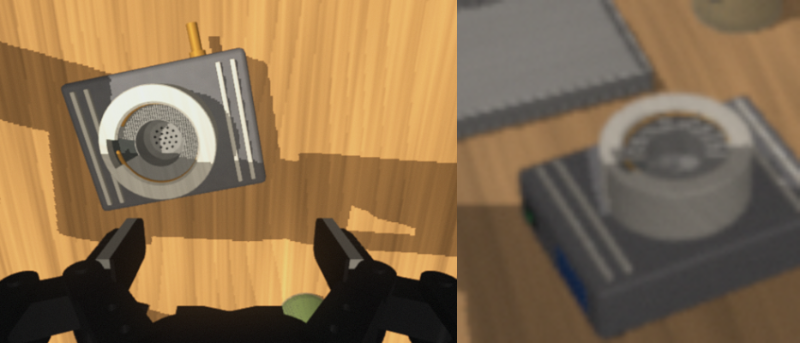

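Request:
send_rows(
  rows=[
    {"grip":0,"tx":-0.213,"ty":-0.128,"tz":0,"turn":0},
    {"grip":0,"tx":-0.213,"ty":-0.128,"tz":0,"turn":0},
    {"grip":0,"tx":-0.213,"ty":-0.128,"tz":0,"turn":0},
    {"grip":0,"tx":-0.213,"ty":-0.128,"tz":0,"turn":0},
    {"grip":0,"tx":-0.213,"ty":-0.128,"tz":0,"turn":0},
  ],
)

```text
time_s: 2.32
tcp_pos: [503.0, -160.8, 197.9]
eef_rot: [0.0, 0.707, 0.707, 0.0]
force: [0.1, 0.6, -0.4]
opening: 1.002
grasp_force: 0.0
```

Request:
send_rows(
  rows=[
    {"grip":0,"tx":-0.213,"ty":-0.128,"tz":0,"turn":0},
    {"grip":0,"tx":-0.213,"ty":-0.128,"tz":0,"turn":0},
    {"grip":0,"tx":-0.213,"ty":-0.128,"tz":0,"turn":0},
    {"grip":0,"tx":-0.213,"ty":-0.128,"tz":0,"turn":0},
    {"grip":0,"tx":0,"ty":0,"tz":0,"turn":0.133},
  ],
)

```text
time_s: 2.73
tcp_pos: [423.8, -292.7, 198.0]
eef_rot: [0.001, 0.743, 0.669, -0.001]
force: [-0.0, -0.3, 0.4]
opening: 1.001
grasp_force: 0.0
```

Request:
send_rows(
  rows=[
    {"grip":0,"tx":0,"ty":0,"tz":0,"turn":0.133},
    {"grip":0,"tx":0,"ty":0,"tz":0,"turn":0.133},
    {"grip":0,"tx":0,"ty":0,"tz":0,"turn":0},
  ],
)

```text
time_s: 2.98
tcp_pos: [427.0, -287.9, 197.9]
eef_rot: [0.0, 0.811, 0.586, 0.0]
force: [0.1, -0.6, -0.2]
opening: 0.999
grasp_force: 0.0
```

```bash
cat >> h.py <<'E'
from scipy.spatial.transform import Rotation as Ro
def toolR(s): return Ro.from_quat(np.roll(s['eef_rot'],-1)).as_matrix()
def pr(s=None):
    s=s or r.state(); R=toolR(s); print('t %.2f tcp'%s['time_s'],np.round(s['tcp_pos'],1),'xyaw %.2f tilt %.3f'%(np.degrees(np.arctan2(R[1,0],R[0,0])),np.degrees(np.arccos(-R[2,2]))),'F',np.round(s['force'],1),'T',np.round(s['torque'],2),'open %.3f gf %.1f'%(s['opening'],s['grasp_force']),'q6 %.2f'%s['joint_positions'][5]); return s
def rows(d,s=None):
    s=s or r.state(); return np.round(toolR(s).T@np.array(d)/150,4)
E
python3 - <<'E'
from h import *
s=pr(); w=grab('wrist'); W=cloud(w); save(w,'c.png')
P=W.reshape(-1,3); C=w['img'].reshape(-1,3).astype(int)
red=(C[:,0]>90)&(C[:,1]<60)&(C[:,2]<60)
q=P[red&(P[:,2]>60)&(P[:,2]<185)]
print(len(q),np.nanpercentile(q,[2,50,98],axis=0))
t=q[q[:,2]>158]; print('top',t.mean(0),cv2.minAreaRect(t[:,:2].astype(np.float32)))
m=(P[:,2]>80)&(P[:,2]<88)&(abs(P[:,0]-426)<50)&(abs(P[:,1]+287)<50);print('stand',cv2.minAreaRect(P[m][:,:2].astype(np.float32)),np.median(P[m][:,2]))
print(cv2.minAreaRect(q[:,:2].astype(np.float32)))
E
```

```text
t 2.98 tcp [ 427.  -287.9  197.9] xyaw 71.71 tilt 0.011 F [ 0.1 -0.6 -0.2] T [-0.01 -0.03  0.03] open 0.999 gf 0.0 q6 -0.37
702 [[ 418.79188464 -292.44000814  107.31613705]
 [ 426.50735263 -282.63692472  162.98549813]
 [ 434.52749705 -275.2825682   164.60828344]]
top [ 426.6756541  -284.12513161  163.03536782] ((426.4875793457031, -284.710205078125), (15.83588981628418, 15.297035217285156), 69.68038940429688)
stand ((426.07745361328125, -284.81817626953125), (54.520225524902344, 54.019710540771484), 72.90152740478516) 84.51387339660056
((426.5333251953125, -284.565673828125), (16.13994789123535, 15.28958797454834), 69.88743591308594)
```

View pics/c.png

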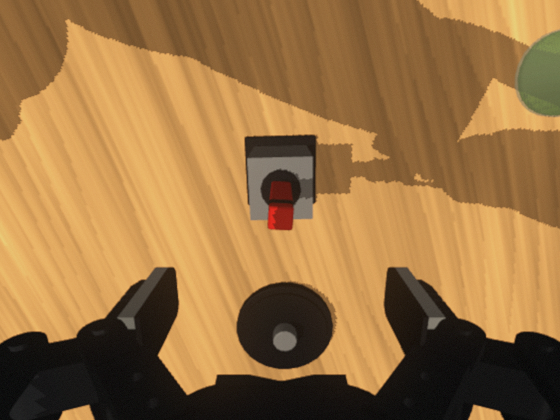

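Request:
send_rows(
  rows=[
    {"grip":0,"tx":0.01,"ty":-0.008,"tz":0.19,"turn":0},
    {"grip":0,"tx":0,"ty":0,"tz":0.19,"turn":0},
    {"grip":0,"tx":0,"ty":0,"tz":0.19,"turn":0},
    {"grip":0,"tx":0,"ty":0,"tz":0,"turn":0},
    {"grip":1,"tx":0,"ty":0,"tz":0,"turn":0},
  ],
)

```text
time_s: 3.45
tcp_pos: [425.4, -284.5, 111.0]
eef_rot: [-0.002, 0.808, 0.589, -0.001]
force: [0.5, 0.5, 0.3]
opening: 0.884
grasp_force: 0.0
```

Request:
send_rows(
  rows=[
    {"grip":1,"tx":0,"ty":0,"tz":0,"turn":0},
    {"grip":1,"tx":0,"ty":0,"tz":0,"turn":0},
    {"grip":1,"tx":0,"ty":0,"tz":0,"turn":0},
    {"grip":1,"tx":0,"ty":0,"tz":0,"turn":0},
    {"grip":1,"tx":0,"ty":0,"tz":0,"turn":0},
  ],
)

```text
time_s: 3.87
tcp_pos: [427.2, -286.2, 113.6]
eef_rot: [0.001, 0.809, 0.588, 0.0]
force: [-0.4, -0.1, 6.8]
opening: 0.169
grasp_force: 60.7
```

Request:
send_rows(
  rows=[
    {"grip":1,"tx":0,"ty":0,"tz":0,"turn":0},
    {"grip":1,"tx":0,"ty":0,"tz":0,"turn":0},
    {"grip":1,"tx":0,"ty":0,"tz":0,"turn":0},
  ],
)

```text
time_s: 4.12
tcp_pos: [427.2, -286.3, 113.6]
eef_rot: [0.001, 0.809, 0.588, 0.0]
force: [0.0, 0.4, 6.8]
opening: 0.17
grasp_force: 60.2
```

Request:
send_rows(
  rows=[
    {"grip":1,"tx":0,"ty":0,"tz":-0.1,"turn":0},
    {"grip":1,"tx":0,"ty":0,"tz":-0.22,"turn":0},
    {"grip":1,"tx":0,"ty":0,"tz":-0.22,"turn":0},
    {"grip":1,"tx":0,"ty":0,"tz":-0.22,"turn":0},
    {"grip":1,"tx":0,"ty":0,"tz":-0.22,"turn":0},
  ],
)

```text
time_s: 4.53
tcp_pos: [426.1, -285.4, 260.6]
eef_rot: [-0.0, 0.809, 0.588, -0.0]
force: [0.9, -0.2, -0.8]
opening: 0.171
grasp_force: 59.4
```

Request:
send_rows(
  rows=[
    {"grip":1,"tx":0,"ty":0,"tz":-0.1,"turn":0},
    {"grip":1,"tx":0,"ty":0,"tz":0,"turn":0},
    {"grip":1,"tx":0,"ty":0,"tz":0,"turn":0},
  ],
)

```text
time_s: 4.78
tcp_pos: [426.9, -286.1, 275.1]
eef_rot: [0.001, 0.809, 0.588, 0.0]
force: [0.3, 0.6, -2.0]
opening: 0.167
grasp_force: 59.5
```

```bash
python3 - <<'E'
from h import *
s=pr(); t=s['tcp_pos']; p0=[t[0],t[1],t[2]-60]
ims=[]
for n in('scene','side'):
    f=grab(n); u,v=map(int,proj({**f,'rotation':Ro.from_quat(np.roll(f['rotation'],-1)).as_matrix()},p0)); print(n,u,v)
    ims.append(cv2.resize(f['img'][v-50:v+50,u-33:u+33],(396,600),interpolation=cv2.INTER_CUBIC))
cv2.imwrite('pics/d.png',np.hstack(ims)[:,:,::-1])
E
```

```text
t 4.78 tcp [ 426.9 -286.1  275.1] xyaw 72.05 tilt 0.114 F [ 0.3  0.6 -2. ] T [-0.    0.04  0.02] open 0.167 gf 59.5 q6 -0.38
scene 201 204
side 246 250
```

View pics/d.png

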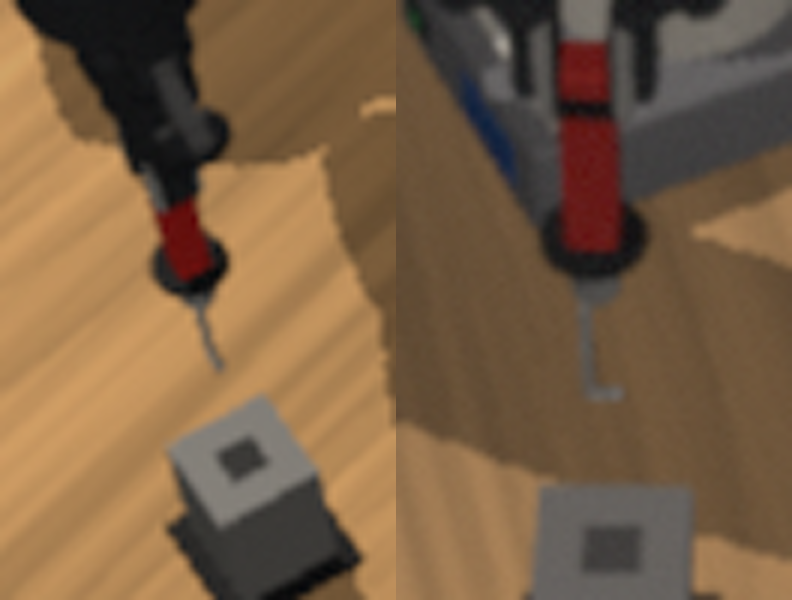

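Request:
send_rows(
  rows=[
    {"grip":1,"tx":0.15,"ty":-0.026,"tz":0,"turn":0},
    {"grip":1,"tx":0.26,"ty":-0.026,"tz":0,"turn":0},
    {"grip":1,"tx":0.27,"ty":-0.026,"tz":0,"turn":0},
    {"grip":1,"tx":0.27,"ty":-0.026,"tz":0,"turn":0},
    {"grip":1,"tx":0.27,"ty":-0.026,"tz":0,"turn":0},
  ],
)

```text
time_s: 5.3
tcp_pos: [463.3, -103.8, 272.0]
eef_rot: [-0.001, 0.809, 0.588, -0.001]
force: [1.2, 0.1, -0.9]
opening: 0.17
grasp_force: 59.4
```

Request:
send_rows(
  rows=[
    {"grip":1,"tx":0.27,"ty":-0.026,"tz":0,"turn":0},
    {"grip":1,"tx":0.27,"ty":-0.026,"tz":0,"turn":0},
    {"grip":1,"tx":0.246,"ty":-0.027,"tz":0,"turn":0},
    {"grip":1,"tx":0,"ty":0,"tz":0.05,"turn":-0.13},
    {"grip":1,"tx":0,"ty":0,"tz":0.05,"turn":-0.13},
  ],
)

```text
time_s: 5.72
tcp_pos: [488.8, 12.8, 257.2]
eef_rot: [-0.001, 0.742, 0.671, -0.001]
force: [-1.0, -0.9, -0.4]
opening: 0.166
grasp_force: 59.5
```

Request:
send_rows(
  rows=[
    {"grip":1,"tx":0,"ty":0,"tz":0.05,"turn":-0.13},
    {"grip":1,"tx":0,"ty":0,"tz":0.05,"turn":-0.13},
    {"grip":1,"tx":0,"ty":0,"tz":0,"turn":-0.13},
    {"grip":1,"tx":0,"ty":0,"tz":0,"turn":0},
    {"grip":1,"tx":0,"ty":0,"tz":0,"turn":0},
  ],
)

```text
time_s: 6.13
tcp_pos: [488.6, 10.3, 242.6]
eef_rot: [-0.001, 0.635, 0.772, -0.001]
force: [-0.2, -0.4, -0.3]
opening: 0.167
grasp_force: 59.5
```

```bash
python3 - <<'E'
from h import *
s=pr()
w=grab('wrist'); a=grab('scene'); b=grab('side')
for f in(w,a,b):
    P=cloud(f).reshape(-1,3)
    def sel(lo,hi): return P[np.all((P>lo)&(P<hi),1)]
    q=sel([400,-110,52],[660,130,66]); z0=np.median(q[:,2]); q=q[abs(q[:,2]-z0)<3]
    print('body',round(z0,1),len(q),cv2.minAreaRect(q[:,:2].astype(np.float32)))
    q=sel([440,-100,99],[640,100,110]);z=np.median(q[:,2]);q=q[abs(q[:,2]-z)<2.5]; h=cv2.convexHull(q[:,:2].astype(np.float32))
    # circle fit R=56 to hull
    from scipy.optimize import least_squares
    hh=h[:,0]; o=least_squares(lambda p:np.hypot(*(hh-p[:2]).T)-56,[529,13],loss='soft_l1'); print('pot',round(z,1),o.x,len(hh),np.abs(o.fun).mean())
ims=[w['img'][60:360,60:400]]
u,v=map(int,proj({**b,'rotation':Ro.from_quat(np.roll(b['rotation'],-1)).as_matrix()},[500,10,110]))
cv2.imwrite('pics/e.png',np.hstack([cv2.resize(ims[0],(476,420)),cv2.resize(b['img'][v-50:v+34,u-32:u+32],(320,420),interpolation=2)])[:,:,::-1])
E
```

```text
t 6.13 tcp [488.6  10.3 242.6] xyaw 101.11 tilt 0.166 F [-0.2 -0.4 -0.3] T [ 0.1  -0.01 -0.02] open 0.167 gf 59.5 q6 -0.28
body 59.5 11236 ((529.6290893554688, 17.51866912841797), (197.75389099121094, 147.7229766845703), 10.837434768676758)
pot 104.3 [529.91452522  17.01583983] 67 0.16591084223916228
body 60.4 909 ((529.1790161132812, 13.466201782226562), (199.4633026123047, 151.90090942382812), 11.167451858520508)
pot 104.7 [528.46367729  14.28858955] 26 1.028863986940541
body 59.7 1348 ((530.435791015625, 12.073234558105469), (199.17892456054688, 151.3870086669922), 11.417380332946777)
pot 104.3 [531.1326357   11.97374863] 25 0.5031423983831991
```

View pics/e.png

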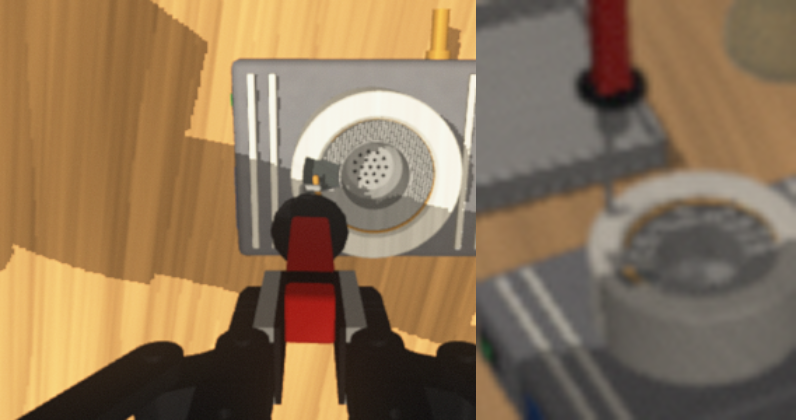

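```bash
python3 - <<'E'
from h import *
s=pr();t=s['tcp_pos'];R=toolR(s)
def q3(n):
    f=grab(n);W=cloud(f);P=W.reshape(-1,3);C=f['img'].reshape(-1,3).astype(int)
    d=P-t
    near=(np.hypot(d[:,0],d[:,1])<25)
    for nm,lo,hi in(('handle',-23,-2),('collar',-32,-22),('ferrule',-51,-34),('shank',-97,-56),('tip',-110,-97)):
        m=near&(d[:,2]>lo)&(d[:,2]<hi)
        if nm=='handle': m&=(C[:,0]>90)&(C[:,1]<60)
        if nm=='collar': m&=C.max(1)<60
        if m.sum()<3: print(n,nm,m.sum());continue
        l=d[m]@R; print(n,nm,m.sum(),'tool xy pct2/50/98',np.round(np.percentile(l[:,:2],[2,50,98],axis=0),1).tolist(),'z',np.round(np.median(d[m][:,2]),1))
    return f
w=q3('wrist');q3('scene');q3('side')
cv2.imwrite('pics/f.png',cv2.resize(w['img'][150:260,250:350],(600,660),interpolation=2)[:600,:,::-1])
for l in('ring_end','pick_tip','slot','ring'):print(l,[(round(q['score'],2),(q['centre'][1]*560,q['centre'][0]*420)) for q in models.find_in(w,l)[:2]])
E
```

```text
t 6.28 tcp [489.3  10.2 244. ] xyaw 101.14 tilt 0.031 F [-0.8  0.8 -0.5] T [-0.04 -0.01 -0.  ] open 0.164 gf 59.5 q6 -0.28
wrist handle 294 tool xy pct2/50/98 [[8.3, -7.8], [9.1, -0.9], [9.7, 6.2]] z -11.1
wrist collar 1153 tool xy pct2/50/98 [[-8.3, -16.1], [8.3, -1.5], [17.2, 14.2]] z -25.6
wrist ferrule 0
wrist shank 22 tool xy pct2/50/98 [[2.6, -7.1], [3.3, -5.6], [3.8, -4.0]] z -90.0
wrist tip 62 tool xy pct2/50/98 [[0.2, -7.1], [2.4, -0.4], [3.9, 4.9]] z -101.9
scene handle 20 tool xy pct2/50/98 [[-10.3, -8.8], [-7.1, -0.7], [1.3, 5.2]] z -10.0
scene collar 29 tool xy pct2/50/98 [[-15.9, -13.7], [-6.0, 5.8], [8.7, 12.6]] z -25.6
scene ferrule 14 tool xy pct2/50/98 [[-9.0, -8.1], [-5.8, 0.3], [0.6, 5.7]] z -44.6
scene shank 17 tool xy pct2/50/98 [[-4.1, -9.0], [-1.3, -6.6], [2.7, 0.3]] z -80.4
scene tip 4 tool xy pct2/50/98 [[-2.0, -7.7], [0.5, -6.2], [1.8, -2.5]] z -101.6
side handle 33 tool xy pct2/50/98 [[-12.5, -7.2], [-9.3, -2.2], [-5.7, 4.3]] z -8.8
side collar 59 tool xy pct2/50/98 [[-19.1, -15.5], [-8.6, -6.9], [8.3, 12.4]] z -25.2
side ferrule 29 tool xy pct2/50/98 [[-11.6, -8.0], [-7.5, -4.0], [0.5, 4.1]] z -42.3
side shank 27 tool xy pct2/50/98 [[-5.8, -7.0], [-2.7, -5.1], [-0.5, -2.4]] z -77.0
side tip 10 tool xy pct2/50/98 [[-5.0, -6.2], [-1.3, -1.2], [0.5, 6.4]] z -102.4
ring_end [(0.45, (283.472, 188.58))]
pick_tip []
slot [(0.94, (329.672, 160.482))]
ring [(0.49, (333.088, 221.004))]
```

View pics/f.png

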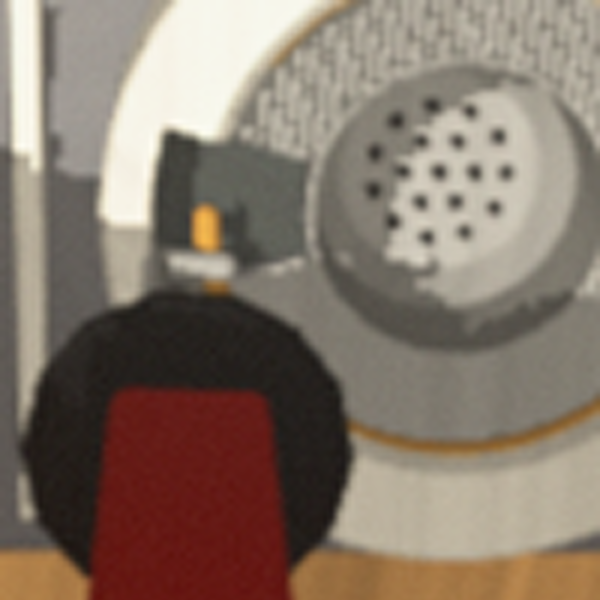

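Request:
send_rows(
  rows=[
    {"grip":1,"tx":0.011,"ty":0.019,"tz":0.06,"turn":0},
    {"grip":1,"tx":0,"ty":0,"tz":0.06,"turn":0},
    {"grip":1,"tx":0,"ty":0,"tz":0.06,"turn":0},
    {"grip":1,"tx":0,"ty":0,"tz":0,"turn":0},
    {"grip":1,"tx":0,"ty":0,"tz":0,"turn":0},
  ],
)

```text
time_s: 7.05
tcp_pos: [491.1, 12.4, 215.8]
eef_rot: [-0.001, 0.634, 0.773, -0.001]
force: [0.3, -0.3, -1.0]
opening: 0.169
grasp_force: 59.4
```

```bash
python3 - <<'E'
from h import *
s=pr();t=s['tcp_pos'];R=toolR(s)
w=grab('wrist');W=cloud(w);P=W.reshape(-1,3);C=w['img'].reshape(-1,3).astype(int)
d=P-t;l=d@R
near=(np.hypot(d[:,0],d[:,1])<25)
for nm,lo,hi in(('shank',-97,-50),('tip',-107,-97)):
    m=near&(d[:,2]>lo)&(d[:,2]<hi)&(P[:,2]>107)
    if m.any(): print(nm,m.sum(),np.round(np.percentile(l[m][:,:2],[2,50,98],axis=0),1).tolist(),np.median(P[m][:,2]))
o=(C[:,0]>150)&(C[:,0]-C[:,2]>70)&near&(P[:,2]>90)&(P[:,2]<110)
print('ring',o.sum(),np.round(np.percentile(l[o][:,:2],[2,50,98],axis=0),1).tolist(),np.median(P[o][:,2]) if o.any() else 0)
q=P[np.all((P>[440,-100,99])&(P<[640,100,108]),1)];z=np.median(q[:,2]);q=q[abs(q[:,2]-z)<2]
# slot: pot face pixels missing near; report face extents along tool x at pump radius 46-48
from scipy.optimize import least_squares
hh=cv2.convexHull(q[:,:2].astype(np.float32))[:,0]
x=least_squares(lambda p:np.hypot(*(hh-p[:2]).T)-56,[529,13],loss='soft_l1').x;print('pot',x,z)
c=np.r_[x,t[2]]-t; c=c@R; print('pot in tool',c)
f=(P[:,2]>90)&(P[:,2]<93.5)&(np.abs(l[:,1])<10)&(np.abs(l[:,0])<25);print('slotfloor',f.sum(),np.round(np.percentile(l[f][:,:2],[1,50,99],axis=0),1).tolist() if f.any() else '')
cv2.imwrite('pics/g.png',cv2.resize(w['img'][160:240,250:330],(600,600),interpolation=2)[:,:,::-1])
E
```

```text
t 7.05 tcp [491.1  12.4 215.8] xyaw 101.30 tilt 0.145 F [ 0.3 -0.3 -1. ] T [ 0.02  0.   -0.01] open 0.169 gf 59.4 q6 -0.28
shank 23 [[2.5, -7.2], [3.2, -5.6], [3.9, -4.0]] 125.66050691398738
tip 62 [[0.4, -7.1], [2.3, -0.5], [3.7, 4.8]] 114.07807942769628
ring 4 [[-4.1, -1.7], [-3.9, -0.4], [-3.7, 0.8]] 103.94625517763495
pot [529.9456663   16.94651982] 104.32396627246447
pot in tool [-3.20373414 39.00296609 -0.09754038]
slotfloor 262 [[-9.1, -8.8], [1.1, 1.8], [8.0, 9.7]]
```

View pics/g.png

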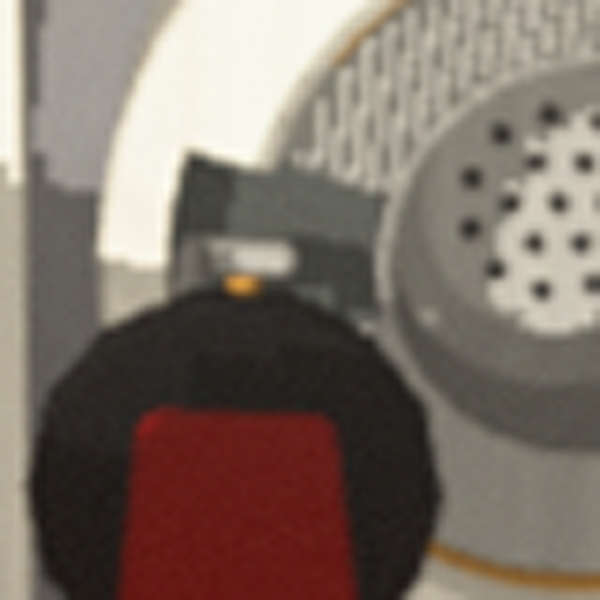

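Request:
send_rows(
  rows=[
    {"grip":1,"tx":0,"ty":-0.004,"tz":0.02,"turn":0},
    {"grip":1,"tx":0,"ty":0,"tz":0.02,"turn":0},
    {"grip":1,"tx":0,"ty":0,"tz":0.02,"turn":0},
    {"grip":1,"tx":0,"ty":0,"tz":0.01,"turn":0},
    {"grip":1,"tx":0,"ty":0,"tz":0,"turn":0},
  ],
)

```text
time_s: 7.52
tcp_pos: [491.1, 12.2, 206.3]
eef_rot: [-0.0, 0.634, 0.773, -0.0]
force: [0.2, 0.1, -1.2]
opening: 0.165
grasp_force: 59.4
```

Request:
send_rows(
  rows=[
    {"grip":1,"tx":0,"ty":0,"tz":0.01,"turn":0},
    {"grip":1,"tx":0,"ty":0,"tz":0.01,"turn":0},
    {"grip":1,"tx":0,"ty":0,"tz":0,"turn":0},
  ],
)

```text
time_s: 7.77
tcp_pos: [491.3, 12.3, 203.5]
eef_rot: [-0.0, 0.634, 0.773, -0.0]
force: [-0.1, -0.7, -1.0]
opening: 0.171
grasp_force: 59.4
```

Request:
send_rows(
  rows=[
    {"grip":1,"tx":0,"ty":0,"tz":0.01,"turn":0},
    {"grip":1,"tx":0,"ty":0,"tz":0.01,"turn":0},
    {"grip":1,"tx":0,"ty":0,"tz":0,"turn":0},
  ],
)

```text
time_s: 8.02
tcp_pos: [491.2, 12.3, 200.4]
eef_rot: [-0.0, 0.634, 0.773, -0.0]
force: [-0.9, -0.0, -1.1]
opening: 0.169
grasp_force: 59.4
```

Request:
send_rows(
  rows=[
    {"grip":1,"tx":0,"ty":0,"tz":0.01,"turn":0},
    {"grip":1,"tx":0,"ty":0,"tz":0,"turn":0},
    {"grip":1,"tx":0,"ty":0,"tz":0,"turn":0},
  ],
)

```text
time_s: 8.27
tcp_pos: [491.3, 12.2, 199.2]
eef_rot: [-0.0, 0.634, 0.773, -0.0]
force: [-0.6, -1.5, -0.8]
opening: 0.166
grasp_force: 59.4
```

```bash
python3 - <<'E'
from h import *
for i in range(5):
    s=pr(); grab('scene')
E
```

```text
t 8.27 tcp [491.3  12.2 199.2] xyaw 101.29 tilt 0.011 F [-0.6 -1.5 -0.8] T [-0.01 -0.03 -0.01] open 0.166 gf 59.4 q6 -0.28
t 8.32 tcp [491.3  12.2 199.3] xyaw 101.29 tilt 0.001 F [-0.2 -0.3 -0.2] T [-0.    0.01  0.04] open 0.167 gf 59.4 q6 -0.28
t 8.37 tcp [491.4  12.2 199.4] xyaw 101.29 tilt 0.004 F [ 0.6 -1.  -0.8] T [-0.02  0.02 -0.04] open 0.166 gf 59.4 q6 -0.28
t 8.42 tcp [491.4  12.2 199.4] xyaw 101.29 tilt 0.005 F [ 0.1  0.3 -1.2] T [-0.01  0.02 -0.02] open 0.168 gf 59.4 q6 -0.28
t 8.47 tcp [491.4  12.2 199.4] xyaw 101.30 tilt 0.004 F [-1.   0.9 -0.3] T [ 0.01 -0.01  0.  ] open 0.169 gf 59.4 q6 -0.28
```

Request:
send_rows(
  rows=[
    {"grip":1,"tx":0,"ty":0,"tz":0.006,"turn":0},
    {"grip":1,"tx":0,"ty":0,"tz":0.006,"turn":0},
    {"grip":1,"tx":0,"ty":0,"tz":0,"turn":0},
    {"grip":1,"tx":0,"ty":0,"tz":0,"turn":0},
    {"grip":1,"tx":0,"ty":0,"tz":0,"turn":0},
  ],
)

```text
time_s: 8.93
tcp_pos: [491.3, 12.3, 197.5]
eef_rot: [-0.0, 0.634, 0.773, -0.0]
force: [0.0, 0.1, -0.9]
opening: 0.165
grasp_force: 59.4
```

Request:
send_rows(
  rows=[
    {"grip":1,"tx":-0.01,"ty":0,"tz":0,"turn":0},
    {"grip":1,"tx":-0.01,"ty":0,"tz":0,"turn":0},
    {"grip":1,"tx":0,"ty":0,"tz":0,"turn":0},
  ],
)

```text
time_s: 9.18
tcp_pos: [492.0, 9.0, 197.5]
eef_rot: [0.0, 0.634, 0.773, -0.0]
force: [0.3, -0.0, -0.8]
opening: 0.173
grasp_force: 59.4
```

Request:
send_rows(
  rows=[
    {"grip":1,"tx":-0.01,"ty":0,"tz":0,"turn":0},
    {"grip":1,"tx":0,"ty":0,"tz":0,"turn":0},
    {"grip":1,"tx":0,"ty":0,"tz":0,"turn":0},
  ],
)

```text
time_s: 9.43
tcp_pos: [492.3, 7.7, 197.5]
eef_rot: [0.0, 0.634, 0.773, 0.0]
force: [0.0, 0.4, 0.1]
opening: 0.168
grasp_force: 59.4
```

Request:
send_rows(
  rows=[
    {"grip":1,"tx":-0.01,"ty":0,"tz":0,"turn":0},
    {"grip":1,"tx":0,"ty":0,"tz":0,"turn":0},
    {"grip":1,"tx":-0.01,"ty":0,"tz":0,"turn":0},
    {"grip":1,"tx":0,"ty":0,"tz":0,"turn":0},
  ],
)

```text
time_s: 9.77
tcp_pos: [492.8, 4.7, 197.5]
eef_rot: [0.0, 0.634, 0.773, -0.0]
force: [0.6, -0.3, -1.0]
opening: 0.169
grasp_force: 59.4
```

Request:
send_rows(
  rows=[
    {"grip":1,"tx":-0.01,"ty":0,"tz":0,"turn":0},
    {"grip":1,"tx":0,"ty":0,"tz":0,"turn":0},
    {"grip":1,"tx":-0.01,"ty":0,"tz":0,"turn":0},
    {"grip":1,"tx":0,"ty":0,"tz":0,"turn":0},
  ],
)

```text
time_s: 10.1
tcp_pos: [493.4, 1.7, 197.5]
eef_rot: [0.0, 0.634, 0.773, -0.0]
force: [-0.3, -0.1, -1.2]
opening: 0.171
grasp_force: 59.4
```

```bash
python3 - <<'E'
from h import *
for i in range(3):
    s=pr(); grab('scene')
E
```

```text
t 10.10 tcp [493.4   1.7 197.5] xyaw 101.29 tilt 0.007 F [-0.3 -0.1 -1.2] T [ 0.03 -0.02  0.05] open 0.171 gf 59.4 q6 -0.30
t 10.15 tcp [493.4   1.8 197.5] xyaw 101.29 tilt 0.001 F [ 0.7  0.5 -0.7] T [-0.01  0.04  0.02] open 0.165 gf 59.4 q6 -0.30
t 10.20 tcp [493.4   1.9 197.5] xyaw 101.29 tilt 0.001 F [-0.1 -0.  -1. ] T [ 0.03 -0.05  0.06] open 0.169 gf 59.4 q6 -0.30
```

Request:
send_rows(
  rows=[
    {"grip":1,"tx":-0.006,"ty":0,"tz":0,"turn":0},
    {"grip":1,"tx":0,"ty":0,"tz":-0.006,"turn":0},
    {"grip":1,"tx":0,"ty":0,"tz":-0.006,"turn":0},
    {"grip":1,"tx":0,"ty":0,"tz":0,"turn":0},
    {"grip":1,"tx":0,"ty":0,"tz":0,"turn":0},
  ],
)

```text
time_s: 10.67
tcp_pos: [493.7, 1.1, 199.4]
eef_rot: [0.0, 0.634, 0.773, 0.0]
force: [0.3, -0.1, -1.0]
opening: 0.17
grasp_force: 59.4
```

Request:
send_rows(
  rows=[
    {"grip":1,"tx":0,"ty":0,"tz":-0.006,"turn":0},
    {"grip":1,"tx":0,"ty":0,"tz":0,"turn":0},
    {"grip":1,"tx":0,"ty":0,"tz":0,"turn":0},
  ],
)

```text
time_s: 10.92
tcp_pos: [493.5, 1.1, 200.1]
eef_rot: [-0.0, 0.634, 0.773, -0.0]
force: [0.3, -0.1, -1.5]
opening: 0.168
grasp_force: 59.3
```

Request:
send_rows(
  rows=[
    {"grip":1,"tx":0,"ty":0,"tz":-0.006,"turn":0},
    {"grip":1,"tx":0,"ty":0,"tz":0,"turn":0},
    {"grip":1,"tx":0,"ty":0,"tz":0,"turn":0},
  ],
)

```text
time_s: 11.17
tcp_pos: [493.5, 1.1, 200.9]
eef_rot: [-0.0, 0.634, 0.773, -0.0]
force: [1.3, 0.9, -3.1]
opening: 0.168
grasp_force: 59.1
```

Request:
send_rows(
  rows=[
    {"grip":1,"tx":0,"ty":0,"tz":-0.006,"turn":0},
    {"grip":1,"tx":0,"ty":0,"tz":0,"turn":0},
    {"grip":1,"tx":0,"ty":0,"tz":0,"turn":0},
  ],
)

```text
time_s: 11.42
tcp_pos: [493.8, 1.0, 202.4]
eef_rot: [0.0, 0.634, 0.773, 0.0]
force: [0.3, -0.7, -1.2]
opening: 0.17
grasp_force: 59.4
```

Request:
send_rows(
  rows=[
    {"grip":1,"tx":0,"ty":0,"tz":-0.006,"turn":0},
    {"grip":1,"tx":0,"ty":0,"tz":0,"turn":0},
    {"grip":1,"tx":0,"ty":0,"tz":0,"turn":0},
  ],
)

```text
time_s: 11.67
tcp_pos: [493.7, 1.0, 203.1]
eef_rot: [0.0, 0.634, 0.773, 0.0]
force: [0.4, -1.2, -1.9]
opening: 0.173
grasp_force: 59.4
```

```bash
python3 - <<'E'
from h import *
for i in range(3): s=pr(); w=grab('wrist')
b=grab('side')
u,v=map(int,proj({**b,'rotation':Ro.from_quat(np.roll(b['rotation'],-1)).as_matrix()},[495,3,108]))
cv2.imwrite('pics/i.png',np.hstack([cv2.resize(w['img'][150:230,250:330],(400,400),interpolation=2),cv2.resize(b['img'][v-20:v+20,u-20:u+20],(400,400),interpolation=2)])[:,:,::-1])
E
```

```text
t 11.67 tcp [493.7   1.  203.1] xyaw 101.29 tilt 0.024 F [ 0.4 -1.2 -1.9] T [-0.   -0.01  0.03] open 0.173 gf 59.4 q6 -0.30
t 11.72 tcp [493.6   1.1 203. ] xyaw 101.30 tilt 0.012 F [ 0.2 -0.2 -1. ] T [-0.03 -0.03  0.07] open 0.168 gf 59.4 q6 -0.30
t 11.77 tcp [493.6   1.  203. ] xyaw 101.29 tilt 0.007 F [-0.4 -0.5  0.2] T [0.02 0.   0.03] open 0.165 gf 59.4 q6 -0.30
```

View pics/i.png

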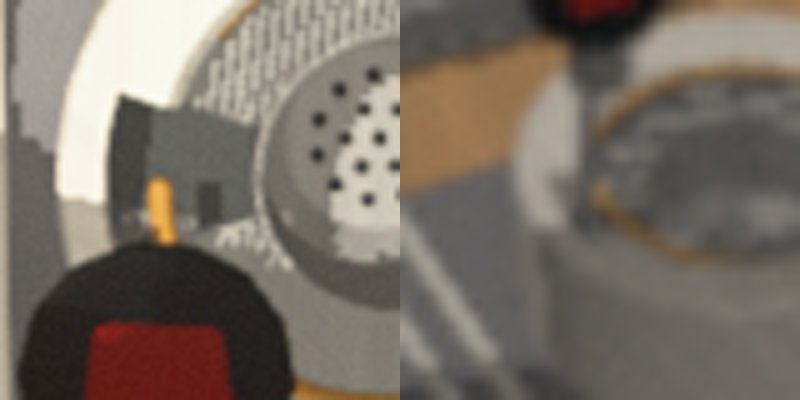

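Request:
send_rows(
  rows=[
    {"grip":1,"tx":0,"ty":0,"tz":-0.01,"turn":0},
    {"grip":1,"tx":0,"ty":0,"tz":-0.01,"turn":0},
    {"grip":1,"tx":0,"ty":0,"tz":0,"turn":0},
    {"grip":1,"tx":0,"ty":0,"tz":0,"turn":0},
  ],
)

```text
time_s: 12.2
tcp_pos: [493.7, 1.0, 206.1]
eef_rot: [0.0, 0.634, 0.773, 0.0]
force: [-0.2, -0.2, 0.4]
opening: 0.17
grasp_force: 59.4
```

Request:
send_rows(
  rows=[
    {"grip":1,"tx":0,"ty":0,"tz":-0.008,"turn":0},
    {"grip":1,"tx":0,"ty":0,"tz":0,"turn":0},
    {"grip":1,"tx":0,"ty":0,"tz":0,"turn":0},
  ],
)

```text
time_s: 12.45
tcp_pos: [493.6, 1.1, 207.1]
eef_rot: [0.0, 0.634, 0.773, 0.0]
force: [-0.4, -0.1, -1.3]
opening: 0.166
grasp_force: 59.4
```

Request:
send_rows(
  rows=[
    {"grip":1,"tx":0,"ty":0,"tz":-0.008,"turn":0},
    {"grip":1,"tx":0,"ty":0,"tz":0,"turn":0},
    {"grip":1,"tx":0,"ty":0,"tz":0,"turn":0},
  ],
)

```text
time_s: 12.7
tcp_pos: [493.5, 1.1, 208.2]
eef_rot: [-0.0, 0.634, 0.773, -0.0]
force: [0.3, -0.4, -1.8]
opening: 0.172
grasp_force: 59.3
```

Request:
send_rows(
  rows=[
    {"grip":1,"tx":0,"ty":0,"tz":-0.006,"turn":0},
    {"grip":1,"tx":0,"ty":0,"tz":0,"turn":0},
    {"grip":1,"tx":0,"ty":0,"tz":0,"turn":0},
  ],
)

```text
time_s: 12.95
tcp_pos: [493.5, 1.1, 209.1]
eef_rot: [-0.0, 0.634, 0.773, -0.0]
force: [0.4, -0.4, -2.3]
opening: 0.171
grasp_force: 59.2
```

Request:
send_rows(
  rows=[
    {"grip":1,"tx":0,"ty":0,"tz":-0.006,"turn":0},
    {"grip":1,"tx":0,"ty":0,"tz":0,"turn":0},
    {"grip":1,"tx":0,"ty":0,"tz":0,"turn":0},
  ],
)

```text
time_s: 13.2
tcp_pos: [493.7, 1.1, 210.3]
eef_rot: [0.0, 0.634, 0.773, 0.0]
force: [0.8, 0.3, -1.4]
opening: 0.165
grasp_force: 59.4
```

```bash
python3 - <<'E'
from h import *
for i in range(4): s=pr(); w=grab('wrist')
W=cloud(w);P=W.reshape(-1,3);C=w['img'].reshape(-1,3).astype(int);t=s['tcp_pos'];d=P-t;l=d@toolR(s)
o=(C[:,0]>150)&(C[:,0]-C[:,2]>70)&(np.hypot(d[:,0],d[:,1])<30)&(P[:,2]>90)&(P[:,2]<120)
print(o.sum(),np.round(np.percentile(np.c_[l[o][:,:2],P[o][:,2]],[2,50,98],axis=0),1).tolist())
E
```

```text
t 13.20 tcp [493.7   1.1 210.3] xyaw 101.29 tilt 0.020 F [ 0.8  0.3 -1.4] T [-0.01 -0.03  0.04] open 0.165 gf 59.4 q6 -0.30
t 13.25 tcp [493.7   1.1 210.3] xyaw 101.30 tilt 0.018 F [-0.5 -0.8 -1.4] T [0.03 0.02 0.04] open 0.170 gf 59.4 q6 -0.30
t 13.30 tcp [493.7   1.1 210.3] xyaw 101.29 tilt 0.017 F [ 0.6 -0.5 -0.5] T [ 0.09  0.02 -0.02] open 0.168 gf 59.4 q6 -0.30
t 13.35 tcp [493.6   1.1 210.2] xyaw 101.30 tilt 0.009 F [-0.1  1.2 -0.5] T [ 0.04 -0.02  0.04] open 0.171 gf 59.4 q6 -0.30
57 [[0.1, -2.4, 110.6], [5.4, -0.8, 112.5], [10.5, 0.9, 113.7]]
```

Request:
send_rows(
  rows=[
    {"grip":1,"tx":0,"ty":0,"tz":-0.006,"turn":0},
    {"grip":1,"tx":0,"ty":0,"tz":0,"turn":0},
    {"grip":1,"tx":0,"ty":0,"tz":0,"turn":0},
  ],
)

```text
time_s: 13.65
tcp_pos: [493.6, 1.1, 211.0]
eef_rot: [0.0, 0.634, 0.773, -0.0]
force: [-0.0, -0.1, -2.6]
opening: 0.167
grasp_force: 59.3
```

Request:
send_rows(
  rows=[
    {"grip":1,"tx":0,"ty":0,"tz":-0.006,"turn":0},
    {"grip":1,"tx":0,"ty":0,"tz":0,"turn":0},
    {"grip":1,"tx":0,"ty":0,"tz":0,"turn":0},
  ],
)

```text
time_s: 13.9
tcp_pos: [493.6, 1.0, 211.9]
eef_rot: [0.0, 0.634, 0.773, -0.0]
force: [0.3, 0.3, -2.0]
opening: 0.166
grasp_force: 59.2
```

```bash
python3 - <<'E'
from h import *
for i in range(5): s=pr(); w=grab('wrist')
W=cloud(w);P=W.reshape(-1,3);C=w['img'].reshape(-1,3).astype(int);t=s['tcp_pos'];d=P-t;l=d@toolR(s)
o=(C[:,0]>150)&(C[:,0]-C[:,2]>70)&(np.hypot(d[:,0],d[:,1])<30)&(P[:,2]>90)&(P[:,2]<120)
print(o.sum(),np.round(np.percentile(np.c_[l[o][:,:2],P[o][:,2]],[2,50,98],axis=0),1).tolist())
E
```

```text
t 13.90 tcp [493.6   1.  211.9] xyaw 101.29 tilt 0.002 F [ 0.3  0.3 -2. ] T [ 0.04  0.   -0.01] open 0.166 gf 59.2 q6 -0.30
t 13.95 tcp [493.5   1.1 211.8] xyaw 101.30 tilt 0.006 F [ 0.3  0.6 -2.4] T [ 0.01 -0.13 -0.01] open 0.170 gf 59.2 q6 -0.30
t 14.00 tcp [493.6   1.1 211.9] xyaw 101.30 tilt 0.002 F [-0.1  0.4 -2.3] T [-0.01 -0.09  0.01] open 0.173 gf 59.2 q6 -0.30
t 14.05 tcp [493.6   1.1 211.9] xyaw 101.29 tilt 0.002 F [ 0.2  0.2 -2.2] T [ 0.05 -0.08 -0.02] open 0.171 gf 59.2 q6 -0.30
t 14.10 tcp [493.6   1.1 211.8] xyaw 101.29 tilt 0.004 F [ 0.8  0.8 -2.5] T [-0.03 -0.09  0.01] open 0.171 gf 59.2 q6 -0.30
62 [[-0.2, -2.4, 112.0], [5.0, -0.8, 113.6], [10.1, 1.6, 114.8]]
```

Request:
send_rows(
  rows=[
    {"grip":1,"tx":0,"ty":0,"tz":0.015,"turn":0},
    {"grip":1,"tx":0,"ty":0,"tz":0.015,"turn":0},
    {"grip":1,"tx":0,"ty":0,"tz":0.018,"turn":0},
    {"grip":1,"tx":0,"ty":0,"tz":0,"turn":0},
    {"grip":1,"tx":0,"ty":0,"tz":0,"turn":0},
  ],
)

```text
time_s: 14.57
tcp_pos: [493.4, 1.0, 204.4]
eef_rot: [-0.0, 0.634, 0.773, -0.0]
force: [0.1, 0.6, -0.2]
opening: 0.17
grasp_force: 59.4
```

Request:
send_rows(
  rows=[
    {"grip":1,"tx":0.02,"ty":0,"tz":0,"turn":0},
    {"grip":1,"tx":0.02,"ty":0,"tz":0,"turn":0},
    {"grip":1,"tx":0.02,"ty":0,"tz":0,"turn":0},
    {"grip":1,"tx":0.02,"ty":0,"tz":0,"turn":0},
    {"grip":1,"tx":0.006,"ty":0,"tz":0,"turn":0},
  ],
)

```text
time_s: 14.98
tcp_pos: [491.0, 14.3, 204.8]
eef_rot: [0.0, 0.634, 0.773, 0.0]
force: [-0.0, 1.4, -0.9]
opening: 0.166
grasp_force: 59.4
```

```bash
python3 - <<'E'
from h import *
for i in range(2): s=pr(); w=grab('wrist')
W=cloud(w);P=W.reshape(-1,3);C=w['img'].reshape(-1,3).astype(int);t=s['tcp_pos'];d=P-t;l=d@toolR(s)
o=(C[:,0]>120)&(C[:,0]-C[:,2]>60)&(np.hypot(d[:,0],d[:,1])<30)&(P[:,2]>90)&(P[:,2]<120)
print(o.sum(),np.round(np.percentile(np.c_[l[o][:,:2],P[o][:,2]],[2,50,98],axis=0),1).tolist() if o.any() else '')
m=(np.hypot(d[:,0],d[:,1])<25)&(d[:,2]>-107)&(d[:,2]<-50);print('tip',m.sum(),np.round(np.percentile(l[m][:,:2],[2,50,98],axis=0),1).tolist())
cv2.imwrite('pics/j.png',cv2.resize(w['img'][150:230,250:330],(400,400),interpolation=2)[:,:,::-1])
E
```

```text
t 14.98 tcp [491.   14.3 204.8] xyaw 101.32 tilt 0.012 F [-0.   1.4 -0.9] T [-0.01 -0.04 -0.  ] open 0.166 gf 59.4 q6 -0.27
t 15.03 tcp [491.   14.3 204.8] xyaw 101.33 tilt 0.010 F [ 0.2  0.3 -0.9] T [-0.02  0.02 -0.03] open 0.167 gf 59.4 q6 -0.27
0 
tip 720 [[-4.1, -16.2], [12.8, -4.8], [23.8, 8.4]]
```

View pics/j.png

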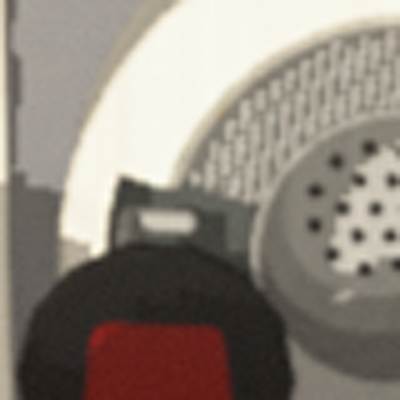

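Request:
send_rows(
  rows=[
    {"grip":1,"tx":0.004,"ty":0,"tz":-0.02,"turn":0},
    {"grip":1,"tx":0,"ty":0,"tz":-0.02,"turn":0},
    {"grip":1,"tx":0,"ty":0,"tz":-0.02,"turn":0},
  ],
)

```text
time_s: 15.33
tcp_pos: [491.0, 14.2, 214.1]
eef_rot: [0.0, 0.634, 0.773, -0.0]
force: [0.6, 0.1, -1.4]
opening: 0.168
grasp_force: 59.4
```

Request:
send_rows(
  rows=[
    {"grip":1,"tx":0,"ty":0,"tz":-0.03,"turn":0},
    {"grip":1,"tx":0,"ty":0,"tz":-0.03,"turn":0},
    {"grip":1,"tx":0,"ty":0,"tz":-0.15,"turn":0},
    {"grip":1,"tx":0,"ty":0,"tz":-0.2,"turn":0},
    {"grip":1,"tx":0,"ty":0,"tz":0,"turn":0.13},
  ],
)

```text
time_s: 15.75
tcp_pos: [493.2, 14.1, 281.9]
eef_rot: [0.003, 0.672, 0.74, 0.003]
force: [0.9, -0.2, 0.6]
opening: 0.17
grasp_force: 59.4
```

Request:
send_rows(
  rows=[
    {"grip":1,"tx":0,"ty":0,"tz":0,"turn":0.13},
    {"grip":1,"tx":0,"ty":0,"tz":0,"turn":0.13},
    {"grip":1,"tx":0,"ty":0,"tz":0,"turn":0.13},
    {"grip":1,"tx":0,"ty":0,"tz":0,"turn":0.13},
    {"grip":1,"tx":0,"ty":0,"tz":0,"turn":0},
  ],
)

```text
time_s: 16.17
tcp_pos: [491.1, 14.2, 275.7]
eef_rot: [0.0, 0.81, 0.586, 0.0]
force: [-0.3, -0.4, -1.1]
opening: 0.166
grasp_force: 59.4
```

```bash
python3 - <<'E'
from h import *
s=pr(); print(rows([427.1-s['tcp_pos'][0],-286.2-s['tcp_pos'][1],0])*150)
E
```

```text
t 16.17 tcp [491.1  14.2 275.7] xyaw 71.76 tilt 0.035 F [-0.3 -0.4 -1.1] T [-0.02  0.01 -0.01] open 0.166 gf 59.4 q6 0.24
[-3.05355e+02  3.32400e+01 -3.00000e-02]
```

Request:
send_rows(
  rows=[
    {"grip":1,"tx":-0.2,"ty":0.0277,"tz":0,"turn":0},
    {"grip":1,"tx":-0.27,"ty":0.0277,"tz":0,"turn":0},
    {"grip":1,"tx":-0.27,"ty":0.0277,"tz":0,"turn":0},
    {"grip":1,"tx":-0.27,"ty":0.0277,"tz":0,"turn":0},
    {"grip":1,"tx":-0.27,"ty":0.0277,"tz":0,"turn":0},
  ],
)

```text
time_s: 16.58
tcp_pos: [450.9, -176.4, 275.8]
eef_rot: [0.0, 0.807, 0.59, 0.0]
force: [1.2, -0.2, -0.9]
opening: 0.166
grasp_force: 59.5
```

Request:
send_rows(
  rows=[
    {"grip":1,"tx":-0.27,"ty":0.0277,"tz":0,"turn":0},
    {"grip":1,"tx":-0.27,"ty":0.0277,"tz":0,"turn":0},
    {"grip":1,"tx":-0.2157,"ty":0.0277,"tz":0,"turn":0},
    {"grip":1,"tx":0,"ty":0,"tz":0,"turn":0},
    {"grip":1,"tx":0,"ty":0,"tz":0,"turn":0},
  ],
)

```text
time_s: 17.0
tcp_pos: [427.7, -288.1, 275.1]
eef_rot: [-0.0, 0.809, 0.588, -0.0]
force: [-0.1, 0.5, -1.0]
opening: 0.166
grasp_force: 59.4
```

Request:
send_rows(
  rows=[
    {"grip":1,"tx":0,"ty":0,"tz":0.2,"turn":0},
    {"grip":1,"tx":0,"ty":0,"tz":0.2,"turn":0},
    {"grip":1,"tx":0,"ty":0,"tz":0.1,"turn":0},
    {"grip":1,"tx":0,"ty":0,"tz":0,"turn":0},
    {"grip":1,"tx":0,"ty":0,"tz":0,"turn":0},
  ],
)

```text
time_s: 17.42
tcp_pos: [428.4, -285.1, 199.9]
eef_rot: [-0.001, 0.808, 0.589, -0.0]
force: [-0.2, -0.2, 0.4]
opening: 0.168
grasp_force: 59.4
```

```bash
python3 - <<'E'
from h import *
s=pr(); print(rows([427.1-s['tcp_pos'][0],-286.2-s['tcp_pos'][1],0])*150)
E
```

```text
t 17.42 tcp [ 428.4 -285.1  199.9] xyaw 72.20 tilt 0.103 F [-0.2 -0.2  0.4] T [-0.05 -0.04  0.01] open 0.168 gf 59.4 q6 -0.38
[-1.47  -0.855 -0.   ]
```

Request:
send_rows(
  rows=[
    {"grip":1,"tx":-0.004,"ty":-0.004,"tz":0,"turn":0},
    {"grip":1,"tx":0,"ty":0,"tz":0,"turn":0},
    {"grip":1,"tx":0,"ty":0,"tz":0,"turn":0},
    {"grip":1,"tx":0,"ty":0,"tz":0.03,"turn":0},
    {"grip":1,"tx":0,"ty":0,"tz":0.03,"turn":0},
  ],
)

```text
time_s: 17.83
tcp_pos: [428.2, -287.2, 191.9]
eef_rot: [0.001, 0.809, 0.588, 0.0]
force: [-1.3, 0.0, -0.2]
opening: 0.171
grasp_force: 59.4
```

Request:
send_rows(
  rows=[
    {"grip":1,"tx":0,"ty":0,"tz":0.03,"turn":0},
    {"grip":1,"tx":0,"ty":0,"tz":0.03,"turn":0},
    {"grip":1,"tx":0,"ty":0,"tz":0.03,"turn":0},
    {"grip":1,"tx":0,"ty":0,"tz":0,"turn":0},
  ],
)

```text
time_s: 18.17
tcp_pos: [427.0, -286.3, 176.0]
eef_rot: [-0.001, 0.809, 0.588, -0.0]
force: [1.0, -0.1, -0.6]
opening: 0.175
grasp_force: 59.4
```

Request:
send_rows(
  rows=[
    {"grip":1,"tx":0,"ty":0,"tz":0.07,"turn":0},
    {"grip":1,"tx":0,"ty":0,"tz":0.07,"turn":0},
    {"grip":1,"tx":0,"ty":0,"tz":0.07,"turn":0},
    {"grip":1,"tx":0,"ty":0,"tz":0.07,"turn":0},
    {"grip":1,"tx":0,"ty":0,"tz":0.05,"turn":0},
  ],
)

```text
time_s: 18.58
tcp_pos: [426.9, -286.2, 126.0]
eef_rot: [-0.001, 0.809, 0.588, -0.0]
force: [-0.1, 0.0, -1.5]
opening: 0.166
grasp_force: 59.5
```

Request:
send_rows(
  rows=[
    {"grip":1,"tx":0,"ty":0,"tz":0.03,"turn":0},
    {"grip":1,"tx":0,"ty":0,"tz":0.02,"turn":0},
    {"grip":1,"tx":0,"ty":0,"tz":0.015,"turn":0},
    {"grip":1,"tx":0,"ty":0,"tz":0,"turn":0},
    {"grip":1,"tx":0,"ty":0,"tz":0,"turn":0},
  ],
)

```text
time_s: 19.0
tcp_pos: [427.9, -287.0, 118.8]
eef_rot: [0.0, 0.809, 0.588, 0.0]
force: [0.2, -0.1, -0.9]
opening: 0.166
grasp_force: 59.5
```

Request:
send_rows(
  rows=[
    {"grip":1,"tx":0,"ty":0,"tz":0.015,"turn":0},
    {"grip":1,"tx":0,"ty":0,"tz":0.01,"turn":0},
    {"grip":1,"tx":0,"ty":0,"tz":0.005,"turn":0},
    {"grip":1,"tx":0,"ty":0,"tz":0,"turn":0},
    {"grip":1,"tx":0,"ty":0,"tz":0,"turn":0},
  ],
)

```text
time_s: 19.42
tcp_pos: [427.7, -286.8, 114.0]
eef_rot: [0.0, 0.809, 0.588, 0.0]
force: [-0.1, 0.8, -1.5]
opening: 0.168
grasp_force: 59.5
```

Request:
send_rows(
  rows=[
    {"grip":1,"tx":0,"ty":0,"tz":0.004,"turn":0},
    {"grip":1,"tx":0,"ty":0,"tz":0,"turn":0},
    {"grip":0,"tx":0,"ty":0,"tz":0,"turn":0},
    {"grip":0,"tx":0,"ty":0,"tz":0,"turn":0},
    {"grip":0,"tx":0,"ty":0,"tz":0,"turn":0},
  ],
)

```text
time_s: 19.83
tcp_pos: [427.6, -286.8, 113.3]
eef_rot: [-0.0, 0.809, 0.588, -0.0]
force: [0.0, -0.3, 0.1]
opening: 0.584
grasp_force: 0.0
```

Request:
send_rows(
  rows=[
    {"grip":0,"tx":0,"ty":0,"tz":0,"turn":0},
    {"grip":0,"tx":0,"ty":0,"tz":0,"turn":0},
    {"grip":0,"tx":0,"ty":0,"tz":0,"turn":0},
    {"grip":0,"tx":0,"ty":0,"tz":0,"turn":0},
  ],
)

```text
time_s: 20.17
tcp_pos: [427.7, -286.8, 113.3]
eef_rot: [-0.0, 0.809, 0.588, 0.0]
force: [-0.3, -0.4, -0.9]
opening: 1.002
grasp_force: 0.0
```

Request:
send_rows(
  rows=[
    {"grip":0,"tx":0,"ty":0,"tz":-0.15,"turn":0},
    {"grip":0,"tx":0,"ty":0,"tz":-0.2,"turn":0},
    {"grip":0,"tx":0,"ty":0,"tz":-0.25,"turn":0},
    {"grip":0,"tx":0,"ty":0,"tz":-0.25,"turn":0},
    {"grip":0,"tx":0,"ty":0,"tz":0,"turn":0},
  ],
)

```text
time_s: 20.58
tcp_pos: [430.6, -289.2, 250.0]
eef_rot: [0.006, 0.809, 0.588, 0.002]
force: [1.5, -0.0, 0.9]
opening: 1.003
grasp_force: 0.0
```

```bash
python3 - <<'E'
from h import *
s=pr(); b=grab('side'); a=grab('scene')
for f in (a,b):
    P=cloud(f).reshape(-1,3);C=f['img'].reshape(-1,3).astype(int)
    q=P[(np.hypot(P[:,0]-426,P[:,1]+287)<40)&(C[:,0]>90)&(C[:,1]<60)&(P[:,2]>70)]
    print(len(q),np.round(q.mean(0),1),np.round(np.percentile(q[:,2],[2,98])),cv2.minAreaRect(q[:,:2].astype(np.float32)))
for nm in('scene','side'):
    pass
E
```

```text
t 20.58 tcp [ 430.6 -289.2  250. ] xyaw 72.05 tilt 0.728 F [ 1.5 -0.   0.9] T [-0.05 -0.03 -0.01] open 1.003 gf 0.0 q6 -0.38
75 [ 430.1 -290.3  132.9] [ 95. 167.] ((428.92706298828125, -289.455810546875), (12.440354347229004, 16.122323989868164), 10.048723220825195)
166 [ 425.8 -294.   135.8] [ 96. 165.] ((426.71295166015625, -290.4654235839844), (17.67147445678711, 15.640923500061035), 75.3636703491211)
```

Request:
send_rows(
  rows=[
    {"grip":0,"tx":0.172,"ty":0,"tz":0,"turn":0},
    {"grip":0,"tx":0.26,"ty":0,"tz":0,"turn":0},
    {"grip":0,"tx":0.26,"ty":0,"tz":0,"turn":0},
    {"grip":0,"tx":0.26,"ty":0,"tz":0,"turn":0},
    {"grip":0,"tx":0.26,"ty":0,"tz":0,"turn":0},
  ],
)

```text
time_s: 21.1
tcp_pos: [482.9, -112.0, 238.8]
eef_rot: [-0.001, 0.809, 0.588, -0.001]
force: [0.9, -0.6, -0.7]
opening: 1.003
grasp_force: 0.0
```

Request:
send_rows(
  rows=[
    {"grip":0,"tx":0.24,"ty":0,"tz":0,"turn":0},
    {"grip":0,"tx":0.2,"ty":0,"tz":0,"turn":0},
    {"grip":0,"tx":0,"ty":0,"tz":0.06,"turn":-0.13},
    {"grip":0,"tx":0,"ty":0,"tz":0.06,"turn":-0.13},
    {"grip":0,"tx":0,"ty":0,"tz":0.06,"turn":-0.13},
  ],
)

```text
time_s: 21.52
tcp_pos: [503.2, -50.0, 211.4]
eef_rot: [-0.001, 0.707, 0.707, -0.001]
force: [-0.6, -0.7, 0.0]
opening: 0.999
grasp_force: 0.0
```

Request:
send_rows(
  rows=[
    {"grip":0,"tx":0,"ty":0,"tz":0.06,"turn":-0.13},
    {"grip":0,"tx":0,"ty":0,"tz":0.06,"turn":-0.13},
    {"grip":0,"tx":0,"ty":0,"tz":0,"turn":0},
    {"grip":0,"tx":0,"ty":0,"tz":0,"turn":0},
    {"grip":0,"tx":0,"ty":0,"tz":0,"turn":0},
  ],
)

```text
time_s: 21.93
tcp_pos: [503.7, -51.1, 195.4]
eef_rot: [-0.0, 0.635, 0.772, -0.0]
force: [0.5, 0.4, -0.6]
opening: 1.001
grasp_force: 0.0
```

```bash
python3 - <<'E'
from h import *
w=grab('wrist');s=pr()
W=cloud(w);P=W.reshape(-1,3);C=w['img'].reshape(-1,3).astype(int);t=s['tcp_pos'];R=toolR(s)
o=(C[:,0]>110)&(C[:,0]-C[:,2]>55)&(P[:,2]>104)&(P[:,2]<125)&(np.hypot(P[:,0]-530,P[:,1]-15)<44)
l=(P-t)@R; k=np.c_[l[:,:2],P[:,2]][o]; k=k[np.argsort(-k[:,0])]
print(o.sum());print(np.round(k[::max(1,len(k)//14)],1).tolist())
q=P[np.all((P>[440,-100,99])&(P<[640,100,107]),1)];z=np.median(q[:,2]);q=q[abs(q[:,2]-z)<2]
from scipy.optimize import least_squares
hh=cv2.convexHull(q[:,:2].astype(np.float32))[:,0]
x=least_squares(lambda p:np.hypot(*(hh-p[:2]).T)-56,[529,13],loss='soft_l1').x;print('pot',x,z,'tool',(np.r_[x,t[2]]-t)@R)
v,u=np.where(o.reshape(420,560));print(u.min(),u.max(),v.min(),v.max())
cv2.imwrite('pics/k.png',cv2.resize(w['img'][100:260,180:400],(770,560),interpolation=2)[:,:,::-1])
E
```

```text
t 21.98 tcp [504.  -51.1 195.9] xyaw 101.13 tilt 0.007 F [ 0.3 -0.   0.2] T [-0.06  0.04 -0.04] open 1.000 gf 0.0 q6 -0.40
389
[[63.6, -1.9, 111.5], [60.1, 0.2, 111.1], [56.5, -2.6, 110.7], [53.0, 1.7, 111.0], [49.4, 2.4, 110.5], [45.8, 1.7, 110.1], [42.7, 6.2, 108.6], [39.3, 6.2, 110.4], [36.1, 8.5, 108.9], [33.1, 12.2, 108.5], [30.7, 12.3, 107.7], [28.3, 17.6, 107.3], [26.6, 28.4, 105.8], [24.8, 31.6, 104.5], [23.3, 26.3, 104.6]]
pot [530.09319555  16.89575741] 104.42235692287744 tool [ 6.17137805e+01  3.86990930e+01 -2.70790890e-03]
279 387 116 171
```

View pics/k.png

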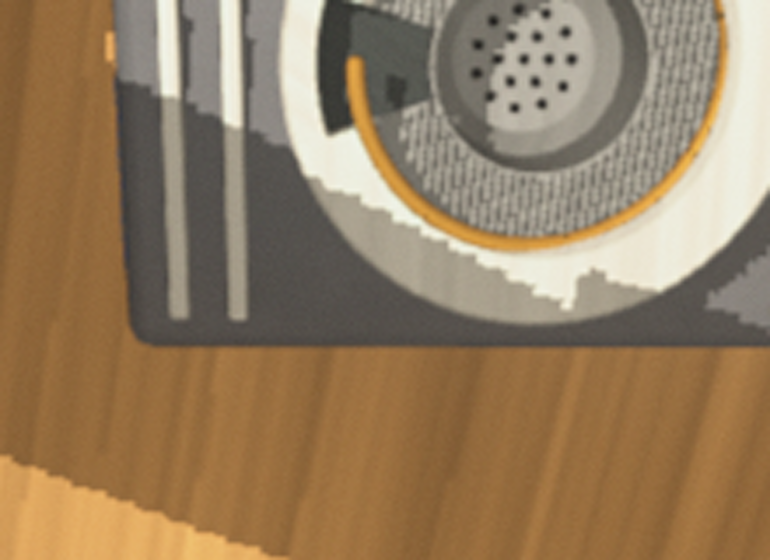

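Request:
send_rows(
  rows=[
    {"grip":0,"tx":0.185,"ty":0,"tz":0,"turn":0},
    {"grip":0,"tx":0.186,"ty":0,"tz":0.06,"turn":0},
    {"grip":0,"tx":0,"ty":0,"tz":0.2,"turn":0},
    {"grip":0.5,"tx":0,"ty":0,"tz":0.15,"turn":0},
    {"grip":0.5,"tx":0,"ty":0,"tz":0.08,"turn":0},
  ],
)

```text
time_s: 22.4
tcp_pos: [491.9, 4.1, 120.1]
eef_rot: [-0.001, 0.634, 0.773, -0.001]
force: [-0.3, 0.3, -0.2]
opening: 0.747
grasp_force: 0.0
```

Request:
send_rows(
  rows=[
    {"grip":0.7,"tx":0,"ty":0,"tz":0.04,"turn":0},
    {"grip":0.7,"tx":0,"ty":0,"tz":0.03,"turn":0},
    {"grip":0.7,"tx":0,"ty":0,"tz":0,"turn":0},
    {"grip":0.7,"tx":0,"ty":0,"tz":0,"turn":0},
    {"grip":0.7,"tx":0,"ty":0,"tz":0,"turn":0},
  ],
)

```text
time_s: 22.82
tcp_pos: [494.2, 3.2, 113.3]
eef_rot: [0.001, 0.634, 0.773, 0.001]
force: [-1.1, -0.7, 0.6]
opening: 0.296
grasp_force: 0.0
```

```bash
python3 - <<'E'
from h import *
s=pr();grab('scene');pr();w=grab('wrist');pr()
cv2.imwrite('pics/l.png',cv2.resize(w['img'][210:420,140:420],(800,600),interpolation=2)[:,:,::-1])
E
```

```text
t 22.82 tcp [494.2   3.2 113.3] xyaw 101.26 tilt 0.125 F [-1.1 -0.7  0.6] T [ 0.01 -0.01  0.01] open 0.296 gf 0.0 q6 -0.29
t 22.87 tcp [494.1   3.2 113.2] xyaw 101.27 tilt 0.116 F [ 0.4 -0.1  0.3] T [-0.   -0.01  0.03] open 0.302 gf 0.0 q6 -0.29
t 22.92 tcp [494.    3.3 113. ] xyaw 101.27 tilt 0.110 F [-0.1  0.1 -0. ] T [ 0.04 -0.05 -0.03] open 0.300 gf 0.0 q6 -0.29
```

Request:
send_rows(
  rows=[
    {"grip":0.7,"tx":0,"ty":0,"tz":0.02,"turn":0},
    {"grip":0.7,"tx":0,"ty":0,"tz":0.014,"turn":0},
    {"grip":0.7,"tx":0,"ty":0,"tz":0,"turn":0},
    {"grip":0.7,"tx":0,"ty":0,"tz":0,"turn":0},
    {"grip":0.7,"tx":0,"ty":0,"tz":0,"turn":0},
  ],
)

```text
time_s: 23.33
tcp_pos: [493.1, 3.5, 106.7]
eef_rot: [-0.0, 0.634, 0.773, -0.0]
force: [-0.1, 0.3, -0.0]
opening: 0.298
grasp_force: 0.0
```

```bash
python3 - <<'E'
from h import *
s=pr();grab('scene');pr();w=grab('wrist');s=pr()
W=cloud(w);P=W.reshape(-1,3);C=w['img'].reshape(-1,3).astype(int);t=s['tcp_pos'];R=toolR(s)
o=(C[:,0]>100)&(C[:,0]-C[:,2]>50)&(P[:,2]>102)&(P[:,2]<125)&(np.hypot(P[:,0]-530,P[:,1]-15)<44)
l=(P-t)@R; k=np.c_[l[:,:2],P[:,2]][o]; k=k[np.argsort(-k[:,0])]
print(o.sum());print(np.round(k[::max(1,len(k)//10)],1).tolist())
E
```

```text
t 23.33 tcp [493.1   3.5 106.7] xyaw 101.30 tilt 0.009 F [-0.1  0.3 -0. ] T [ 0.01 -0.01  0.01] open 0.298 gf 0.0 q6 -0.29
t 23.38 tcp [493.1   3.5 106.7] xyaw 101.30 tilt 0.003 F [-0.  -0.2 -0. ] T [-0.03 -0.02  0.03] open 0.299 gf 0.0 q6 -0.29
t 23.43 tcp [493.2   3.5 106.8] xyaw 101.30 tilt 0.004 F [-0.1  1.3  0.1] T [-0.04 -0.02 -0.01] open 0.301 gf 0.0 q6 -0.29
541
[[37.2, 61.3, 102.1], [5.6, -2.0, 112.2], [1.7, -0.4, 112.1], [-2.4, 1.1, 110.7], [-6.5, -0.4, 109.2], [-10.8, 1.2, 109.9], [-14.5, 6.1, 109.7], [-18.0, 9.5, 107.6], [-21.3, 12.2, 108.3], [-25.6, 13.5, 107.3], [-33.0, 42.0, 103.2]]
```

Request:
send_rows(
  rows=[
    {"grip":1,"tx":0,"ty":0,"tz":0,"turn":0},
    {"grip":1,"tx":0,"ty":0,"tz":0,"turn":0},
    {"grip":1,"tx":0,"ty":0,"tz":0,"turn":0},
    {"grip":1,"tx":0,"ty":0,"tz":0,"turn":0},
    {"grip":1,"tx":0,"ty":0,"tz":0,"turn":0},
  ],
)

```text
time_s: 23.85
tcp_pos: [493.2, 3.5, 106.8]
eef_rot: [0.0, 0.634, 0.773, 0.0]
force: [-0.4, -0.2, 0.4]
opening: -0.003
grasp_force: 0.0
```

Request:
send_rows(
  rows=[
    {"grip":1,"tx":0,"ty":0,"tz":0,"turn":0},
    {"grip":1,"tx":0,"ty":0,"tz":0,"turn":0},
  ],
)

```text
time_s: 24.02
tcp_pos: [493.1, 3.5, 106.8]
eef_rot: [-0.0, 0.634, 0.773, -0.0]
force: [0.5, -0.7, 0.2]
opening: 0.002
grasp_force: 0.0
```

```bash
python3 - <<'E'
from h import *
w=grab('wrist');s=pr()
W=cloud(w);P=W.reshape(-1,3);C=w['img'].reshape(-1,3).astype(int);t=s['tcp_pos'];R=toolR(s)
o=(C[:,0]>100)&(C[:,0]-C[:,2]>50)&(P[:,2]>102)&(P[:,2]<125)&(np.hypot(P[:,0]-530,P[:,1]-15)<44)
l=(P-t)@R; k=np.c_[l[:,:2],P[:,2]][o]; k=k[np.argsort(-k[:,0])]
print(o.sum());print(np.round(k[::max(1,len(k)//14)],1).tolist())
# what lies near TCP
n=(np.abs(l[:,0])<15)&(np.abs(l[:,1])<15)&(P[:,2]<150)&~np.isnan(P[:,2])
for x in range(-14,15,4):
    m=n&(np.abs(l[:,0]-x)<2); print(x,m.sum(), [ (int(y),round(float(np.median(P[m&(np.abs(l[:,1]-y)<2)][:,2])),0), C[m&(np.abs(l[:,1]-y)<2)].mean(0).astype(int).tolist()) for y in range(-12,13,4) if (m&(np.abs(l[:,1]-y)<2)).any()])
E
```

```text
t 24.07 tcp [493.1   3.5 106.7] xyaw 101.30 tilt 0.001 F [ 0.3 -0.1 -0.5] T [-0.01  0.02  0.02] open 0.001 gf 0.0 q6 -0.29
465
[[31.4, 67.7, 102.3], [7.1, -1.9, 111.9], [5.2, 0.7, 111.3], [2.6, -1.9, 111.6], [0.2, -0.4, 111.4], [-2.1, 0.7, 111.3], [-23.2, 63.8, 102.5], [-28.5, 56.4, 102.1], [-29.6, 29.3, 103.5], [-30.5, 26.8, 105.3], [-31.1, 33.4, 103.1], [-31.6, 34.0, 103.3], [-32.2, 38.3, 104.6], [-32.7, 30.5, 103.8], [-34.2, 38.9, 102.3]]
-14 71 [(-12, 104.0, [176, 167, 149]), (4, 75.0, [100, 95, 84]), (8, 95.0, [122, 118, 107]), (12, 96.0, [128, 124, 114])]
-10 206 [(-12, 104.0, [181, 172, 153]), (-8, 94.0, [102, 97, 86]), (-4, 96.0, [109, 103, 91]), (0, 89.0, [113, 88, 60]), (4, 95.0, [121, 115, 105]), (8, 95.0, [126, 121, 111]), (12, 95.0, [129, 124, 114])]
-6 312 [(-12, 104.0, [180, 171, 153]), (-8, 92.0, [101, 97, 87]), (-4, 92.0, [82, 79, 70]), (0, 91.0, [105, 88, 65]), (4, 95.0, [101, 98, 89]), (8, 96.0, [124, 119, 109]), (12, 96.0, [129, 124, 114])]
-2 352 [(-12, 104.0, [180, 172, 152]), (-8, 92.0, [102, 98, 88]), (-4, 91.0, [69, 66, 59]), (0, 111.0, [133, 98, 51]), (4, 91
[... 159 characters left out ...]
 (0, 111.0, [117, 94, 60]), (4, 91.0, [81, 82, 75]), (8, 91.0, [73, 74, 67]), (12, 91.0, [94, 95, 87])]
6 523 [(-12, 105.0, [130, 125, 112]), (-8, 91.0, [84, 81, 73]), (-4, 91.0, [96, 85, 66]), (0, 101.0, [147, 121, 77]), (4, 91.0, [98, 98, 90]), (8, 92.0, [74, 74, 68]), (12, 91.0, [85, 85, 78])]
10 561 [(-12, 105.0, [233, 228, 212]), (-8, 92.0, [117, 113, 102]), (-4, 145.0, [76, 74, 67]), (0, 143.0, [80, 75, 64]), (4, 145.0, [92, 91, 83]), (8, 91.0, [96, 96, 89]), (12, 91.0, [99, 99, 91])]
14 228 [(-12, 104.0, [243, 238, 225]), (-8, 91.0, [154, 151, 138]), (-4, 91.0, [74, 73, 66]), (0, 91.0, [115, 114, 103]), (4, 91.0, [102, 102, 93]), (8, 91.0, [102, 101, 93]), (12, 93.0, [135, 131, 120])]
```

```bash
python3 - <<'E'
from h import *
s=pr();t=s['tcp_pos'];R=toolR(s)
for n in('wrist','scene','side'):
    f=grab(n);P=cloud(f).reshape(-1,3);l=(P-t)@R
    m=(np.abs(l[:,0])<22)&(np.abs(l[:,1])<22)&(P[:,2]>106)&(P[:,2]<260)
    h,e=np.histogram(P[m][:,2],bins=range(106,206,5));print(n,list(zip(e.tolist(),h.tolist())))
    m&=(P[:,2]>115)&(P[:,2]<150); print(np.round(np.percentile(l[m],[5,50,95],axis=0),1).tolist() if m.any() else '')
E
```

```text
t 24.07 tcp [493.1   3.5 106.7] xyaw 101.30 tilt 0.001 F [ 0.3 -0.1 -0.5] T [-0.01  0.02  0.02] open 0.001 gf 0.0 q6 -0.29
wrist [(106, 49), (111, 112), (116, 0), (121, 0), (126, 0), (131, 0), (136, 0), (141, 79), (146, 297), (151, 377), (156, 407), (161, 442), (166, 479), (171, 292), (176, 837), (181, 934), (186, 1747), (191, 1593), (196, 679)]
[[7.1, -11.8, -43.1], [11.2, -0.9, -40.8], [11.8, 9.9, -37.3]]
scene [(106, 21), (111, 3), (116, 0), (121, 0), (126, 0), (131, 0), (136, 0), (141, 3), (146, 9), (151, 9), (156, 15), (161, 8), (166, 13), (171, 7), (176, 5), (181, 12), (186, 15), (191, 21), (196, 21)]
[[-13.0, -11.4, -42.6], [-9.1, -2.5, -41.0], [-6.3, 4.2, -36.8]]
side [(106, 21), (111, 8), (116, 0), (121, 0), (126, 0), (131, 0), (136, 0), (141, 8), (146, 17), (151, 15), (156, 19), (161, 23), (166, 19), (171, 20), (176, 12), (181, 24), (186, 35), (191, 41), (196, 22)]
[[-14.0, -7.6, -42.5], [-11.9, -1.4, -40.0], [-6.3, 10.5, -35.3]]
```

Request:
send_rows(
  rows=[
    {"grip":0.7,"tx":0,"ty":0,"tz":0,"turn":0},
    {"grip":0.7,"tx":0,"ty":0,"tz":0,"turn":0},
    {"grip":0.7,"tx":0,"ty":0,"tz":0.06,"turn":0},
    {"grip":0.7,"tx":0,"ty":0,"tz":0.06,"turn":0},
    {"grip":0.7,"tx":0,"ty":0,"tz":0.04,"turn":0},
  ],
)

```text
time_s: 24.63
tcp_pos: [492.4, 3.6, 81.0]
eef_rot: [-0.001, 0.634, 0.773, -0.0]
force: [0.1, 0.7, -0.5]
opening: 0.301
grasp_force: 0.0
```

Request:
send_rows(
  rows=[
    {"grip":0.7,"tx":0,"ty":0,"tz":0.02,"turn":0},
    {"grip":0.7,"tx":0,"ty":0,"tz":0.01,"turn":0},
    {"grip":0.7,"tx":0,"ty":0,"tz":0,"turn":0},
    {"grip":0.7,"tx":0,"ty":0,"tz":0,"turn":0},
  ],
)

```text
time_s: 24.97
tcp_pos: [493.2, 3.5, 78.3]
eef_rot: [-0.0, 0.634, 0.773, -0.0]
force: [0.6, 0.1, 0.2]
opening: 0.303
grasp_force: 0.0
```

```bash
cat >> h.py <<'E'
def fingers(s,names=('wrist','scene','side')):
    t=s['tcp_pos'];R=toolR(s)
    for n in names:
        f=grab(n);P=cloud(f).reshape(-1,3);C=f['img'].reshape(-1,3).astype(int);l=(P-t)@R
        gold=(C[:,0]-C[:,2]>50)
        m=(np.abs(l[:,0])<16)&(np.abs(l[:,1])<30)&(P[:,2]>106.5)&(P[:,2]<150)&~gold
        h,e=np.histogram(P[m][:,2],bins=range(106,140,2));print(n,list(zip(e.tolist(),h.tolist())))
        o=gold&(C[:,0]>100)&(P[:,2]>102)&(P[:,2]<220)&(np.hypot(P[:,0]-530,P[:,1]-15)<60)
        k=np.c_[l[:,:2],P[:,2]][o]; k=k[np.argsort(-k[:,0])]
        if len(k): print('  gold',len(k),np.round(k[::max(1,len(k)//8)],1).tolist())
E
python3 - <<'E'
from h import *
s=pr(); fingers(s); pr()
E
```

```text
t 24.97 tcp [493.2   3.5  78.3] xyaw 101.29 tilt 0.002 F [0.6 0.1 0.2] T [-0.04 -0.01 -0.01] open 0.303 gf 0.0 q6 -0.29
wrist [(106, 1), (108, 9), (110, 19), (112, 33), (114, 63), (116, 113), (118, 147), (120, 139), (122, 196), (124, 174), (126, 193), (128, 199), (130, 210), (132, 218), (134, 229), (136, 235)]
  gold 817 [[38.0, 59.8, 102.6], [10.2, 6.7, 184.0], [6.3, -1.8, 111.8], [0.9, -1.4, 111.6], [-5.0, 2.2, 110.9], [-9.3, 1.8, 110.3], [-13.9, 6.5, 108.7], [-19.0, 9.5, 107.5], [-34.7, 0.6, 103.9]]
scene [(106, 5), (108, 4), (110, 3), (112, 2), (114, 4), (116, 2), (118, 4), (120, 1), (122, 13), (124, 5), (126, 3), (128, 2), (130, 3), (132, 6), (134, 7), (136, 5)]
  gold 16 [[58.8, 34.8, 107.2], [9.2, 54.8, 214.0], [5.1, 53.6, 213.2], [3.7, 29.9, 170.0], [-3.9, -2.3, 112.0], [-5.7, 40.2, 204.1], [-10.8, 42.9, 197.8], [-21.0, 6.4, 112.2]]
side [(106, 3), (108, 5), (110, 3), (112, 4), (114, 3), (116, 7), (118, 6), (120, 9), (122, 10), (124, 15), (126, 9), (128, 10), (130, 13), (132, 5), (134, 10), (136, 10)]
  gold 11 [[-12.9, 60.1, 192.4], [-13.5, 62.4, 198.0], [-14.3, 51.3, 178.5], [-14.5, 45.8, 165.3], [-15.1, 61.6, 202.4], [-15.2, 53.5, 184.4], [-15.4, 48.0, 171.3], [-15.5, 48.0, 174.5], [-17.3, 63.1, 209.3], [-17.5, 55.1, 191.5], [-22.9, 8.2, 110.0]]
t 25.12 tcp [493.5   3.5  78.7] xyaw 101.30 tilt 0.043 F [ 0.5 -0.   0.1] T [-0.05  0.02 -0.04] open 0.302 gf 0.0 q6 -0.29
```

Request:
send_rows(
  rows=[
    {"grip":0.8,"tx":0,"ty":0,"tz":0.02,"turn":0},
    {"grip":0.8,"tx":0,"ty":0,"tz":0.02,"turn":0},
    {"grip":0.8,"tx":0,"ty":0,"tz":0.006,"turn":0},
    {"grip":0.8,"tx":0,"ty":0,"tz":0,"turn":0},
    {"grip":0.8,"tx":0,"ty":0,"tz":0,"turn":0},
  ],
)

```text
time_s: 25.53
tcp_pos: [493.4, 3.5, 71.7]
eef_rot: [0.0, 0.634, 0.773, 0.0]
force: [-2.3, 0.2, 4.1]
opening: 0.198
grasp_force: 2.5
```

Request:
send_rows(
  rows=[
    {"grip":1,"tx":0,"ty":0,"tz":0,"turn":0},
    {"grip":1,"tx":0,"ty":0,"tz":0,"turn":0},
    {"grip":1,"tx":0,"ty":0,"tz":0,"turn":0},
    {"grip":1,"tx":0,"ty":0,"tz":0,"turn":0},
  ],
)

```text
time_s: 25.87
tcp_pos: [493.4, 5.1, 71.5]
eef_rot: [-0.001, 0.634, 0.773, 0.001]
force: [0.4, 4.5, 5.7]
opening: 0.009
grasp_force: 43.2
```

Request:
send_rows(
  rows=[
    {"grip":1,"tx":0,"ty":0,"tz":0,"turn":0},
    {"grip":1,"tx":0,"ty":0,"tz":0,"turn":0},
    {"grip":1,"tx":0,"ty":0,"tz":0,"turn":0},
  ],
)

```text
time_s: 26.12
tcp_pos: [494.5, 5.1, 72.4]
eef_rot: [0.0, 0.634, 0.773, 0.002]
force: [1.3, 8.7, 6.8]
opening: 0.008
grasp_force: 55.7
```

```bash
python3 - <<'E'
from h import *
s=pr(); fingers(s); pr()
E
```

```text
t 26.12 tcp [494.5   5.1  72.4] xyaw 101.34 tilt 0.217 F [1.3 8.7 6.8] T [ 1.42 -0.26  0.31] open 0.008 gf 55.7 q6 -0.29
wrist [(106, 0), (108, 22), (110, 69), (112, 111), (114, 129), (116, 136), (118, 163), (120, 154), (122, 134), (124, 165), (126, 166), (128, 184), (130, 190), (132, 191), (134, 191), (136, 133)]
  gold 312 [[42.8, 38.2, 102.4], [37.0, 57.1, 102.1], [23.6, 70.2, 102.5], [12.3, 47.6, 175.3], [10.3, -1.0, 180.1], [2.4, -0.9, 109.7], [-5.1, -1.4, 110.1], [-9.5, -1.4, 107.7]]
scene [(106, 2), (108, 4), (110, 5), (112, 1), (114, 1), (116, 5), (118, 5), (120, 6), (122, 0), (124, 5), (126, 4), (128, 5), (130, 3), (132, 5), (134, 4), (136, 2)]
  gold 19 [[58.7, 46.7, 103.5], [37.0, 23.0, 104.2], [34.4, 58.3, 103.1], [25.0, 66.2, 103.6], [12.5, 48.9, 197.8], [10.5, 18.3, 159.9], [9.4, 22.1, 163.3], [9.0, 25.4, 170.2], [-17.7, 2.6, 105.4], [-27.0, 7.4, 109.2]]
side [(106, 6), (108, 5), (110, 2), (112, 6), (114, 7), (116, 7), (118, 8), (120, 5), (122, 12), (124, 7), (126, 6), (128, 8), (130, 10), (132, 7), (134, 9), (136, 7)]
  gold 10 [[37.2, 45.3, 102.5], [28.4, 60.9, 103.1], [28.0, 63.5, 102.3], [13.1, 73.1, 103.2], [-13.2, 45.9, 172.2], [-13.8, 51.0, 180.0], [-13.9, 56.3, 187.2], [-15.4, 52.9, 183.5], [-15.9, 58.0, 191.0], [-16.0, 47.2, 176.9]]
t 26.27 tcp [494.5   5.2  72.4] xyaw 101.34 tilt 0.224 F [1.5 8.5 6.4] T [ 1.38 -0.27  0.3 ] open 0.011 gf 55.7 q6 -0.29
```

Request:
send_rows(
  rows=[
    {"grip":0.8,"tx":0,"ty":0,"tz":-0.02,"turn":0},
    {"grip":0.8,"tx":0,"ty":0,"tz":0,"turn":0},
    {"grip":0.8,"tx":0,"ty":0,"tz":0,"turn":0},
    {"grip":0.8,"tx":0,"ty":0,"tz":0,"turn":0},
    {"grip":0.8,"tx":0,"ty":0,"tz":0,"turn":0},
  ],
)

```text
time_s: 26.68
tcp_pos: [492.8, 3.3, 73.9]
eef_rot: [-0.0, 0.634, 0.773, -0.0]
force: [-0.0, 0.2, 0.1]
opening: 0.202
grasp_force: 0.0
```

```bash
python3 - <<'E'
from h import *
s=pr(); t=s['tcp_pos'];R=toolR(s)
w=grab('wrist');P=cloud(w).reshape(-1,3);C=w['img'].reshape(-1,3).astype(int);l=(P-t)@R;gold=C[:,0]-C[:,2]>50
k=gold&(C[:,0]>100)&(np.abs(l[:,0])<20)&(np.abs(l[:,1])<15)&(P[:,2]>104)&(P[:,2]<125)
for x in range(-16,13,3):
    m=k&(np.abs(l[:,0]-x)<1.5)
    if m.sum()>2: print('wire x',x,m.sum(),'y',np.round(np.percentile(l[m][:,1],[5,95]),1),'z',np.round(np.percentile(P[m][:,2],[50,95]),1))
m=(np.abs(l[:,0])<16)&(np.abs(l[:,1])<30)&(P[:,2]>107)&(P[:,2]<135)&~gold
for y in range(-28,29,4):
    q=m&(np.abs(l[:,1]-y)<2)
    if q.sum()>5: print('fing y',y,q.sum(),'zmin',np.round(np.percentile(P[q][:,2],[1,5,50]),1),'x',np.round(np.percentile(l[q][:,0],[5,95]),1))
pr()
E
```

```text
t 26.68 tcp [492.8   3.3  73.9] xyaw 101.28 tilt 0.040 F [-0.   0.2  0.1] T [0.01 0.04 0.04] open 0.202 gf 0.0 q6 -0.29
wire x -16 46 y [4.1 7.8] z [107.1 108. ]
wire x -13 53 y [2.3 6.4] z [107.5 108.3]
wire x -10 53 y [0.9 7.4] z [108.3 120.4]
wire x -7 50 y [-0.   3.6] z [108.7 109.9]
wire x -4 49 y [-0.9  2.6] z [109.4 110.4]
wire x -1 49 y [-1.4  1.7] z [109.7 110.7]
wire x 2 53 y [-1.8  1.3] z [110.1 111. ]
wire x 5 54 y [-2.2  1.2] z [110.6 111.3]
wire x 8 43 y [-1.8  0.8] z [110.2 111.3]
fing y -24 74 zmin [116.2 117.1 126. ] x [6.8 7.8]
fing y -20 273 zmin [113.4 114.8 125.6] x [6.9 7.8]
fing y -16 207 zmin [111.3 113.  124.5] x [ 7.2 11.8]
fing y -12 279 zmin [111.3 112.4 124.3] x [10.9 11.9]
fing y -8 247 zmin [108.  109.  123.3] x [-9.6 11.4]
fing y 0 11 zmin [107.9 108.  108.6] x [-8.6  9.1]
fing y 8 396 zmin [108.3 110.1 123.8] x [-7.6 11.7]
fing y 12 278 zmin [111.1 112.3 124.4] x [10.9 11.8]
fing y 16 207 zmin [113.6 114.6 125.1] x [6.9 7.9]
fing y 20 187 zmin [114.4 115.7 125.7] x [6.9 7.8]
t 26.73 tcp [492.8   3.4  74. ] xyaw 101.28 tilt 0.039 F [ 0.8 -0.1  0.5] T [ 0.03  0.02 -0.01] open 0.200 gf 0.0 q6 -0.29
```

Request:
send_rows(
  rows=[
    {"grip":0.88,"tx":0.02,"ty":0,"tz":0,"turn":0},
    {"grip":0.88,"tx":0.02,"ty":0,"tz":0,"turn":0},
    {"grip":0.88,"tx":0,"ty":0,"tz":0,"turn":0},
    {"grip":0.88,"tx":0,"ty":0,"tz":0,"turn":0},
  ],
)

```text
time_s: 27.07
tcp_pos: [491.9, 9.6, 74.3]
eef_rot: [-0.0, 0.634, 0.773, -0.0]
force: [0.9, 0.4, -0.5]
opening: 0.118
grasp_force: 0.0
```

Request:
send_rows(
  rows=[
    {"grip":0.88,"tx":0,"ty":0,"tz":0.01,"turn":0},
    {"grip":0.88,"tx":0,"ty":0,"tz":0,"turn":0},
    {"grip":0.88,"tx":0,"ty":0,"tz":0,"turn":0},
  ],
)

```text
time_s: 27.32
tcp_pos: [491.9, 9.3, 72.7]
eef_rot: [-0.0, 0.634, 0.773, -0.0]
force: [-0.4, -0.5, 0.8]
opening: 0.118
grasp_force: 0.0
```

Request:
send_rows(
  rows=[
    {"grip":0.88,"tx":0,"ty":0,"tz":0.01,"turn":0},
    {"grip":0.88,"tx":0,"ty":0,"tz":0,"turn":0},
    {"grip":0.88,"tx":0,"ty":0,"tz":0,"turn":0},
  ],
)

```text
time_s: 27.57
tcp_pos: [492.3, 9.3, 71.8]
eef_rot: [0.0, 0.634, 0.773, 0.0]
force: [-0.1, 0.6, 4.7]
opening: 0.121
grasp_force: 2.2
```

Request:
send_rows(
  rows=[
    {"grip":0.88,"tx":0,"ty":0,"tz":0.008,"turn":0},
    {"grip":0.88,"tx":0,"ty":0,"tz":0,"turn":0},
    {"grip":0.88,"tx":0,"ty":0,"tz":0,"turn":0},
  ],
)

```text
time_s: 27.82
tcp_pos: [492.5, 9.3, 71.6]
eef_rot: [0.0, 0.634, 0.773, 0.0]
force: [-5.8, 1.1, 13.7]
opening: 0.12
grasp_force: 6.9
```

Request:
send_rows(
  rows=[
    {"grip":0.88,"tx":0,"ty":0,"tz":-0.012,"turn":0},
    {"grip":1,"tx":0,"ty":0,"tz":0,"turn":0},
    {"grip":1,"tx":0,"ty":0,"tz":0,"turn":0},
    {"grip":1,"tx":0,"ty":0,"tz":0,"turn":0},
    {"grip":1,"tx":0,"ty":0,"tz":0,"turn":0},
  ],
)

```text
time_s: 28.23
tcp_pos: [492.5, 9.7, 72.1]
eef_rot: [0.0, 0.634, 0.773, 0.001]
force: [3.3, 3.0, 2.0]
opening: 0.012
grasp_force: 42.6
```

Request:
send_rows(
  rows=[
    {"grip":1,"tx":0,"ty":0,"tz":0,"turn":0},
    {"grip":1,"tx":0,"ty":0,"tz":0,"turn":0},
  ],
)

```text
time_s: 28.4
tcp_pos: [492.5, 9.6, 72.2]
eef_rot: [0.0, 0.634, 0.773, 0.0]
force: [3.7, 4.3, 3.2]
opening: 0.012
grasp_force: 42.7
```

Request:
send_rows(
  rows=[
    {"grip":1,"tx":0,"ty":0,"tz":-0.01,"turn":0},
    {"grip":1,"tx":0,"ty":0,"tz":-0.01,"turn":0},
    {"grip":1,"tx":0,"ty":0,"tz":0,"turn":0},
  ],
)

```text
time_s: 28.65
tcp_pos: [491.5, 9.4, 74.5]
eef_rot: [-0.0, 0.634, 0.773, -0.0]
force: [2.1, 3.0, -2.3]
opening: 0.008
grasp_force: 42.6
```

Request:
send_rows(
  rows=[
    {"grip":1,"tx":0,"ty":0,"tz":-0.015,"turn":0},
    {"grip":1,"tx":0,"ty":0,"tz":-0.015,"turn":0},
    {"grip":1,"tx":0,"ty":0,"tz":0,"turn":0},
  ],
)

```text
time_s: 28.9
tcp_pos: [491.0, 9.5, 79.2]
eef_rot: [-0.001, 0.634, 0.773, -0.001]
force: [-0.2, 3.7, -2.0]
opening: 0.008
grasp_force: 42.3
```

```bash
python3 - <<'E'
from h import *
s=pr(); fingers(s)
E
```

```text
t 28.90 tcp [491.    9.5  79.2] xyaw 101.29 tilt 0.119 F [-0.2  3.7 -2. ] T [0.64 0.08 0.05] open 0.008 gf 42.3 q6 -0.28
wrist [(106, 1), (108, 0), (110, 0), (112, 2), (114, 6), (116, 47), (118, 104), (120, 121), (122, 126), (124, 154), (126, 159), (128, 156), (130, 158), (132, 171), (134, 180), (136, 175)]
  gold 367 [[38.1, 35.1, 103.7], [33.4, 58.2, 103.1], [25.2, 66.2, 102.2], [16.5, 73.6, 103.4], [11.7, 56.9, 192.4], [10.1, 74.5, 102.2], [-0.1, -0.9, 116.2], [-7.5, -1.4, 114.4], [-12.0, -3.9, 160.6]]
scene [(106, 3), (108, 0), (110, 0), (112, 2), (114, 0), (116, 2), (118, 1), (120, 3), (122, 4), (124, 4), (126, 3), (128, 5), (130, 4), (132, 5), (134, 6), (136, 5)]
  gold 31 [[54.3, 35.0, 104.7], [35.0, 44.4, 102.1], [18.5, 69.2, 105.9], [10.3, 49.0, 207.0], [7.3, 22.4, 173.0], [6.2, 44.6, 209.0], [-1.5, 75.5, 103.1], [-6.8, 38.4, 206.2], [-27.9, 7.7, 108.1], [-35.5, 14.9, 111.6], [-41.4, 24.7, 109.7]]
side [(106, 4), (108, 0), (110, 0), (112, 3), (114, 3), (116, 3), (118, 2), (120, 7), (122, 10), (124, 9), (126, 5), (128, 8), (130, 9), (132, 5), (134, 11), (136, 5)]
  gold 9 [[5.5, 74.0, 102.5], [-12.1, 48.4, 179.8], [-13.1, 56.0, 190.0], [-13.7, 42.2, 174.2], [-14.4, 60.6, 198.2], [-14.9, 52.3, 189.6], [-14.9, 60.3, 201.7], [-15.6, 35.8, 168.7], [-16.8, 56.7, 198.3]]
```

Request:
send_rows(
  rows=[
    {"grip":1,"tx":0,"ty":0,"tz":-0.02,"turn":0},
    {"grip":1,"tx":0,"ty":0,"tz":-0.02,"turn":0},
    {"grip":1,"tx":0,"ty":0,"tz":-0.02,"turn":0},
    {"grip":1,"tx":0,"ty":0,"tz":0,"turn":0},
  ],
)

```text
time_s: 29.38
tcp_pos: [493.0, 8.9, 89.9]
eef_rot: [0.001, 0.634, 0.773, 0.0]
force: [0.2, 0.3, 0.2]
opening: -0.0
grasp_force: 0.0
```

Request:
send_rows(
  rows=[
    {"grip":1,"tx":0,"ty":0,"tz":-0.02,"turn":0},
    {"grip":1,"tx":0,"ty":0,"tz":-0.02,"turn":0},
    {"grip":1,"tx":0,"ty":0,"tz":-0.02,"turn":0},
    {"grip":1,"tx":0,"ty":0,"tz":0,"turn":0},
  ],
)

```text
time_s: 29.72
tcp_pos: [492.6, 9.2, 98.4]
eef_rot: [0.001, 0.634, 0.773, 0.0]
force: [1.0, 0.1, -0.5]
opening: -0.002
grasp_force: 0.0
```

```bash
cat >> h.py <<'E'
def wire():
    w=grab('wrist');s=pr(); t=s['tcp_pos'];R=toolR(s)
    P=cloud(w).reshape(-1,3);C=w['img'].reshape(-1,3).astype(int);l=(P-t)@R;gold=C[:,0]-C[:,2]>50
    k=gold&(C[:,0]>100)&(np.abs(l[:,0])<24)&(np.abs(l[:,1])<25)&(P[:,2]>104)&(P[:,2]<t[2]+70)
    for x in range(-22,20,3):
        m=k&(np.abs(l[:,0]-x)<1.5)
        if m.sum()>2: print('wire x',x,m.sum(),'y',np.round(np.percentile(l[m][:,1],[5,50,95]),1),'z',np.round(np.percentile(P[m][:,2],[50,95]),1))
    return w,P,C,l,gold
E
python3 - <<'E'
from h import *
w,P,C,l,g=wire()
q=P[np.all((P>[440,-100,99])&(P<[640,100,107]),1)];z=np.median(q[:,2]);q=q[abs(q[:,2]-z)<2]
from scipy.optimize import least_squares
hh=cv2.convexHull(q[:,:2].astype(np.float32))[:,0]
s=r.state()
x=least_squares(lambda p:np.hypot(*(hh-p[:2]).T)-56,[529,15],loss='soft_l1').x;print('pot',x,z,'tool',(np.r_[x,105]-s['tcp_pos'])@toolR(s))
E
```

```text
t 29.77 tcp [492.4   9.3  98. ] xyaw 101.30 tilt 0.060 F [1.1 0.3 0.7] T [ 0.01 -0.03  0.01] open 0.005 gf 0.0 q6 -0.28
wire x 2 12 y [-4.2 -2.5 -1.3] z [115.3 116.1]
wire x 5 39 y [-4.2 -2.7 -1.3] z [115.  115.9]
pot [530.08023407  16.77717825] 104.33275281852762 tool [-3.31310621e-02  3.84072522e+01 -6.92722844e+00]
```

Request:
send_rows(
  rows=[
    {"grip":0.8,"tx":-0.01,"ty":-0.016,"tz":0,"turn":0},
    {"grip":0.8,"tx":0,"ty":0,"tz":0,"turn":0},
    {"grip":0.8,"tx":0,"ty":0,"tz":0.06,"turn":0},
    {"grip":0.8,"tx":0,"ty":0,"tz":0.06,"turn":0},
    {"grip":0.8,"tx":0,"ty":0,"tz":0.03,"turn":0},
  ],
)

```text
time_s: 30.18
tcp_pos: [488.8, 7.5, 72.9]
eef_rot: [-0.001, 0.634, 0.773, -0.001]
force: [0.8, 0.5, -0.3]
opening: 0.198
grasp_force: 0.0
```

Request:
send_rows(
  rows=[
    {"grip":0.8,"tx":0,"ty":0,"tz":0.012,"turn":0},
    {"grip":0.8,"tx":0,"ty":0,"tz":0,"turn":0},
    {"grip":0.8,"tx":0,"ty":0,"tz":0,"turn":0},
    {"grip":0.8,"tx":0,"ty":0,"tz":0,"turn":0},
  ],
)

```text
time_s: 30.52
tcp_pos: [489.8, 7.5, 72.9]
eef_rot: [-0.0, 0.634, 0.773, -0.0]
force: [0.6, -0.2, -0.5]
opening: 0.202
grasp_force: 0.0
```

```bash
python3 - <<'E'
from h import *
wire()
E
```

```text
t 30.57 tcp [489.9   7.4  73. ] xyaw 101.30 tilt 0.005 F [-0.4 -0.4  0. ] T [-0.03 -0.03 -0.02] open 0.199 gf 0.0 q6 -0.29
wire x -22 27 y [5.7 7.  8.3] z [113.6 114.3]
wire x -19 53 y [4.3 6.5 7.9] z [113.5 114.4]
wire x -16 59 y [2.5 4.7 6.5] z [113.8 114.8]
wire x -13 51 y [1.2 3.3 4.7] z [114.3 115.2]
wire x -10 57 y [0.3 2.4 7.4] z [114.6 132.6]
wire x -7 55 y [-0.6  1.6  2.9] z [115.  115.8]
wire x -4 52 y [-1.   0.7  2. ] z [115.  116.2]
wire x -1 57 y [-1.4  0.3  2. ] z [115.2 116.2]
wire x 2 51 y [-1.4  0.3  1.5] z [115.4 116.3]
wire x 5 60 y [-1.4  0.3  1.5] z [115.  116.2]
wire x 8 7 y [-0.5 -0.2  0.5] z [115.1 116.3]
```

Wire is centred and now well up inside the jaws. Close.

Request:
send_rows(
  rows=[
    {"grip":1,"tx":0,"ty":0,"tz":0,"turn":0},
    {"grip":1,"tx":0,"ty":0,"tz":0,"turn":0},
    {"grip":1,"tx":0,"ty":0,"tz":0,"turn":0},
    {"grip":1,"tx":0,"ty":0,"tz":0,"turn":0},
    {"grip":1,"tx":0,"ty":0,"tz":0,"turn":0},
  ],
)

```text
time_s: 30.98
tcp_pos: [489.9, 7.4, 73.1]
eef_rot: [-0.0, 0.634, 0.773, -0.0]
force: [-1.6, -0.1, 0.6]
opening: 0.013
grasp_force: 49.0
```

Request:
send_rows(
  rows=[
    {"grip":1,"tx":0,"ty":0,"tz":-0.015,"turn":0},
    {"grip":1,"tx":0,"ty":0,"tz":-0.015,"turn":0},
    {"grip":1,"tx":0,"ty":0,"tz":0,"turn":0},
  ],
)

```text
time_s: 31.23
tcp_pos: [490.3, 7.3, 78.2]
eef_rot: [0.0, 0.634, 0.773, 0.0]
force: [0.9, -0.6, -0.5]
opening: 0.015
grasp_force: 48.8
```

Request:
send_rows(
  rows=[
    {"grip":1,"tx":0,"ty":0,"tz":-0.02,"turn":0},
    {"grip":1,"tx":0,"ty":0,"tz":-0.02,"turn":0},
    {"grip":1,"tx":0,"ty":0,"tz":0,"turn":0},
  ],
)

```text
time_s: 31.48
tcp_pos: [490.5, 7.4, 84.6]
eef_rot: [0.0, 0.634, 0.773, 0.0]
force: [0.8, -0.2, 0.1]
opening: 0.01
grasp_force: 49.3
```

```bash
python3 - <<'E'
from h import *
wire()
E
```

```text
t 31.53 tcp [490.4   7.4  84.3] xyaw 101.29 tilt 0.059 F [ 0.5 -0.8 -0.4] T [-0.01  0.01  0.02] open 0.016 gf 49.3 q6 -0.29
wire x -13 11 y [-1.3 -0.9 -0.9] z [125.3 125.6]
wire x -10 9 y [-1.3 -1.3 -0.9] z [125.8 126.6]
wire x -7 13 y [-1.3 -0.9 -0.9] z [126.3 126.9]
wire x -4 15 y [-1.3 -0.9 -0.5] z [126.9 154.1]
wire x -1 13 y [-1.3 -1.3 -0.9] z [126.1 126.9]
wire x 2 13 y [-1.3 -0.9 -0.9] z [126.2 127.2]
wire x 5 22 y [-1.3 -0.9 -0.5] z [126.2 151.9]
wire x 8 10 y [-0.7 -0.5 -0.5] z [150.2 151.1]
wire x 11 20 y [-0.5 -0.5 -0.5] z [145.7 150.5]
```

Request:
send_rows(
  rows=[
    {"grip":1,"tx":0,"ty":0,"tz":-0.02,"turn":0},
    {"grip":1,"tx":0,"ty":0,"tz":-0.02,"turn":0},
    {"grip":1,"tx":0,"ty":0,"tz":-0.02,"turn":0},
    {"grip":1,"tx":0,"ty":0,"tz":-0.02,"turn":0},
    {"grip":1,"tx":0,"ty":0,"tz":0,"turn":0},
  ],
)

```text
time_s: 31.95
tcp_pos: [490.5, 7.4, 96.6]
eef_rot: [0.001, 0.634, 0.773, 0.0]
force: [-0.2, -0.3, -0.4]
opening: 0.013
grasp_force: 49.3
```

Request:
send_rows(
  rows=[
    {"grip":1,"tx":0,"ty":0,"tz":-0.02,"turn":0},
    {"grip":1,"tx":0,"ty":0,"tz":-0.02,"turn":0},
    {"grip":1,"tx":0,"ty":0,"tz":-0.02,"turn":0},
    {"grip":1,"tx":0,"ty":0,"tz":0,"turn":0},
  ],
)

```text
time_s: 32.28
tcp_pos: [490.4, 7.4, 105.5]
eef_rot: [0.0, 0.634, 0.773, 0.0]
force: [-0.1, 0.7, -0.3]
opening: 0.015
grasp_force: 49.3
```

```bash
cat >> h.py <<'E'
def gold():
    s=pr();t=s['tcp_pos'];R=toolR(s)
    for n in('scene','side','wrist'):
        f=grab(n);P=cloud(f).reshape(-1,3);C=f['img'].reshape(-1,3).astype(int);l=(P-t)@R
        hs=cv2.cvtColor(f['img'],cv2.COLOR_RGB2HSV).reshape(-1,3)
        m=(hs[:,1]>140)&(hs[:,0]>10)&(hs[:,0]<25)&(hs[:,2]>90)&(np.hypot(P[:,0]-t[0],P[:,1]-t[1])<110)&(P[:,2]>95)&(P[:,2]<t[2]+45)
        k=np.c_[l[m][:,:2],P[m][:,2]]; k=k[np.argsort(k[:,2])]
        print(n,len(k),np.round(k[::max(1,len(k)//12)],0).astype(int).tolist())
E
python3 - <<'E'
from h import *
gold()
E
```

```text
t 32.28 tcp [490.4   7.4 105.5] xyaw 101.30 tilt 0.064 F [-0.1  0.7 -0.3] T [ 0.02  0.03 -0.07] open 0.015 gf 49.3 q6 -0.29
scene 17 [[3, 74, 123], [36, 21, 129], [36, 41, 130], [34, 39, 131], [30, 14, 131], [32, 20, 132], [31, 17, 132], [35, 35, 132], [36, 28, 133], [34, 26, 133], [33, 33, 133], [27, 12, 133], [-41, 53, 133], [25, 10, 134], [-39, 19, 140], [-42, 24, 141], [-37, 15, 145]]
side 0 []
wrist 2074 [[23, 27, 95], [35, 36, 127], [21, 68, 127], [15, 73, 127], [13, 74, 128], [36, 47, 128], [29, 62, 128], [39, 32, 129], [36, 42, 129], [36, 24, 129], [-31, 64, 130], [33, 18, 131], [2, -1, 147]]
```

Request:
send_rows(
  rows=[
    {"grip":1,"tx":0,"ty":0,"tz":-0.08,"turn":0},
    {"grip":1,"tx":0,"ty":0,"tz":-0.08,"turn":0},
    {"grip":1,"tx":0.05,"ty":0,"tz":0,"turn":0},
    {"grip":1,"tx":0.12,"ty":-0.0075,"tz":0,"turn":0},
    {"grip":1,"tx":0.18,"ty":-0.0075,"tz":0,"turn":0},
  ],
)

```text
time_s: 32.85
tcp_pos: [478.3, 58.1, 129.9]
eef_rot: [0.001, 0.635, 0.772, 0.001]
force: [0.6, 0.7, -1.3]
opening: 0.014
grasp_force: 49.3
```

Request:
send_rows(
  rows=[
    {"grip":1,"tx":0.18,"ty":-0.0075,"tz":0,"turn":0},
    {"grip":1,"tx":0.18,"ty":-0.0075,"tz":0,"turn":0},
    {"grip":1,"tx":0.18,"ty":-0.0075,"tz":0,"turn":0},
    {"grip":1,"tx":0.18,"ty":-0.0075,"tz":0,"turn":0},
    {"grip":1,"tx":0.18,"ty":-0.0075,"tz":0,"turn":0},
  ],
)

```text
time_s: 33.27
tcp_pos: [445.2, 191.6, 129.4]
eef_rot: [0.0, 0.634, 0.773, 0.001]
force: [1.0, 0.6, -1.0]
opening: 0.016
grasp_force: 49.3
```

Request:
send_rows(
  rows=[
    {"grip":1,"tx":0.18,"ty":-0.0075,"tz":0,"turn":0},
    {"grip":1,"tx":0.18,"ty":-0.0075,"tz":0,"turn":0},
    {"grip":1,"tx":0.12,"ty":0,"tz":0,"turn":0},
    {"grip":1,"tx":0.056,"ty":0,"tz":0,"turn":0},
    {"grip":1,"tx":0,"ty":0,"tz":0,"turn":0},
  ],
)

```text
time_s: 33.68
tcp_pos: [427.1, 269.9, 129.1]
eef_rot: [-0.0, 0.633, 0.774, 0.0]
force: [-0.1, -1.0, -0.2]
opening: 0.011
grasp_force: 49.3
```

```bash
python3 - <<'E'
from h import *
gold()
f=grab('side');P=cloud(f).reshape(-1,3);g=P[(P[:,2]>24)&(P[:,0]>300)&(P[:,0]<560)&(P[:,1]>180)&(P[:,1]<480)&(P[:,2]<90)]
print(len(g),np.round(np.percentile(g,[2,50,98],axis=0)).tolist() if len(g) else '')
E
```

```text
t 33.68 tcp [427.1 269.9 129.1] xyaw 101.44 tilt 0.051 F [-0.1 -1.  -0.2] T [0.06 0.   0.05] open 0.011 gf 49.3 q6 0.26
scene 54 [[7, 71, 148], [31, 53, 149], [38, 29, 151], [-18, 71, 151], [12, 72, 152], [37, 22, 153], [-30, 62, 154], [-5, 75, 155], [-36, 57, 157], [-33, 66, 159], [-41, 28, 161], [-36, 15, 165], [-43, 25, 166], [-19, 0, 169]]
side 11 [[18, 70, 150], [34, 49, 150], [9, 75, 150], [2, 75, 151], [28, 53, 152], [33, 43, 152], [32, 33, 152], [26, 55, 153], [11, 70, 153], [21, 62, 154], [22, 57, 155]]
wrist 2120 [[-7, 76, 148], [-19, 72, 150], [13, 72, 151], [1, 75, 151], [14, 71, 151], [19, 71, 152], [-15, 75, 152], [37, 39, 152], [-7, 77, 153], [35, 36, 153], [28, 17, 154], [34, 26, 155], [-9, -1, 171]]
19 [[353.0, 184.0, 24.0], [473.0, 268.0, 25.0], [556.0, 359.0, 26.0]]
```

Request:
send_rows(
  rows=[
    {"grip":1,"tx":0,"ty":0,"tz":0.15,"turn":0},
    {"grip":1,"tx":0,"ty":0,"tz":0.22,"turn":0},
    {"grip":1,"tx":0,"ty":0,"tz":0.22,"turn":0},
    {"grip":1,"tx":0,"ty":0,"tz":0.18,"turn":0},
    {"grip":1,"tx":0,"ty":0,"tz":0.1,"turn":0},
  ],
)

```text
time_s: 34.3
tcp_pos: [425.6, 265.8, -5.5]
eef_rot: [-0.001, 0.635, 0.773, -0.002]
force: [-0.9, -0.3, -1.1]
opening: 0.01
grasp_force: 49.3
```

Request:
send_rows(
  rows=[
    {"grip":1,"tx":0,"ty":0,"tz":0.04,"turn":0},
    {"grip":1,"tx":0,"ty":0,"tz":0.03,"turn":0},
    {"grip":1,"tx":0,"ty":0,"tz":0.02,"turn":0},
    {"grip":1,"tx":0,"ty":0,"tz":0,"turn":0},
    {"grip":1,"tx":0,"ty":0,"tz":0,"turn":0},
  ],
)

```text
time_s: 34.72
tcp_pos: [428.7, 268.5, -14.1]
eef_rot: [0.0, 0.634, 0.773, 0.001]
force: [-0.1, -0.4, -0.0]
opening: 0.01
grasp_force: 49.3
```

Request:
send_rows(
  rows=[
    {"grip":1,"tx":0,"ty":0,"tz":0.02,"turn":0},
    {"grip":1,"tx":0,"ty":0,"tz":0.02,"turn":0},
    {"grip":1,"tx":0,"ty":0,"tz":0,"turn":0},
  ],
)

```text
time_s: 34.97
tcp_pos: [427.6, 268.3, -21.4]
eef_rot: [0.0, 0.634, 0.773, 0.0]
force: [0.4, -1.1, 0.3]
opening: 0.014
grasp_force: 49.2
```

Request:
send_rows(
  rows=[
    {"grip":1,"tx":0,"ty":0,"tz":0.02,"turn":0},
    {"grip":1,"tx":0,"ty":0,"tz":0,"turn":0},
    {"grip":0.75,"tx":0,"ty":0,"tz":0,"turn":0},
    {"grip":0.75,"tx":0,"ty":0,"tz":0,"turn":0},
    {"grip":0.75,"tx":0,"ty":0,"tz":0,"turn":0},
  ],
)

```text
time_s: 35.38
tcp_pos: [427.5, 268.1, -24.4]
eef_rot: [-0.0, 0.634, 0.773, -0.0]
force: [-0.4, 0.4, 0.9]
opening: 0.251
grasp_force: 0.0
```

Request:
send_rows(
  rows=[
    {"grip":0.75,"tx":0,"ty":0,"tz":0,"turn":0},
    {"grip":0.75,"tx":0,"ty":0,"tz":0,"turn":0},
    {"grip":0.75,"tx":0,"ty":0,"tz":-0.1,"turn":0},
    {"grip":0.75,"tx":0,"ty":0,"tz":-0.2,"turn":0},
    {"grip":0.75,"tx":0,"ty":0,"tz":-0.25,"turn":0},
  ],
)

```text
time_s: 35.8
tcp_pos: [424.9, 266.8, 56.2]
eef_rot: [-0.001, 0.634, 0.773, -0.003]
force: [1.4, 0.6, 0.0]
opening: 0.251
grasp_force: 0.0
```

Request:
send_rows(
  rows=[
    {"grip":0.75,"tx":0,"ty":0,"tz":-0.25,"turn":0},
    {"grip":0.75,"tx":0,"ty":0,"tz":-0.25,"turn":0},
    {"grip":0.75,"tx":0,"ty":0,"tz":0,"turn":0},
    {"grip":0.75,"tx":0,"ty":0,"tz":0,"turn":0},
    {"grip":0.75,"tx":0,"ty":0,"tz":0,"turn":0},
  ],
)

```text
time_s: 36.22
tcp_pos: [427.4, 268.1, 132.9]
eef_rot: [0.0, 0.634, 0.773, 0.0]
force: [-0.1, 0.4, -1.1]
opening: 0.25
grasp_force: 0.0
```

```bash
python3 - <<'E'
from h import *
s=pr()
for n in('wrist','side'):
    f=grab(n);W=cloud(f)
    for q in models.regions_of(f,'ring')[:2]:
        p=W[q['pixels']];print(n,round(q['score'],2),len(p),np.round(np.nanpercentile(p,[2,50,98],axis=0)).tolist())
    P=W.reshape(-1,3);hs=cv2.cvtColor(f['img'],cv2.COLOR_RGB2HSV).reshape(-1,3)
    m=(hs[:,1]>140)&(hs[:,0]>10)&(hs[:,0]<25)&(hs[:,2]>90)&(P[:,0]>370)&(P[:,0]<535)&(P[:,1]>205)&(P[:,1]<340)&(P[:,2]>-5)&(P[:,2]<60)
    print(m.sum(),np.round(np.percentile(P[m],[1,50,99],axis=0)).tolist() if m.sum() else '')
f=grab('scene');P=cloud(f).reshape(-1,3);C=f['img'].reshape(-1,3).astype(int)
q=P[(np.hypot(P[:,0]-426,P[:,1]+287)<40)&(C[:,0]>90)&(C[:,1]<60)&(P[:,2]>70)];print('pick',len(q),np.round(q.mean(0)),np.percentile(q[:,2],98))
E
```

```text
t 36.22 tcp [427.4 268.1 132.9] xyaw 101.29 tilt 0.011 F [-0.1  0.4 -1.1] T [-0.    0.04  0.06] open 0.250 gf 0.0 q6 0.26
wrist 0.82 1176 [[425.0, 233.0, 3.0], [467.0, 268.0, 9.0], [506.0, 314.0, 17.0]]
892 [[426.0, 233.0, 4.0], [473.0, 270.0, 9.0], [507.0, 314.0, 18.0]]
0 
pick 75 [ 430. -290.  133.] 167.35478414911887
```

```bash
python3 -c "
from h import *
pr(); print(job_done())"
```

```text
t 36.47 tcp [426.6 267.7 131.5] xyaw 101.29 tilt 0.165 F [-0.2  0.6 -0.9] T [ 0.   -0.05  0.04] open 0.246 gf 0.0 q6 0.26
the job is handed in; nothing more can be done
None
```

The job is handed in, with no verdict returned. My last camera check showed the ring let go in the tray about 15 mm off its middle, the pick standing in its stand as at the start, and the gripper clear, at 36.5 s of 72. On the way, my first hold on the ring end slipped and let it spring back onto the pot, and the fingertips sat about 35 mm behind the reported TCP, so I placed them by camera.

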